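# Set up a tile for decorating under the hand-rest bar

### The job

Set the square clay tile up for decorating: slide it across the table, never lifting it, into the corner of the wooden jig so that it sits squarely against both the far fence and the side fence. Then fit the hand-rest bar (the wooden bar with the thin tongue, not the plain stick) over it: hook the tongue under the lip of the near post first, then swing the other end down so the bar lies level in the fork. Leave the tile in its corner and do not shove the other things about.

Things in the scene. Friction and masses are not known exactly. Their poses are not given: they have to be found in the camera images.
- jig: Wooden decorating jig, fixed. Origin on the table at the centre of the tile's home; z up, +y the open side where the tile enters, -x roughly to the robot. Far fence: 18 high, inner face x=+55, y=-67 to +108, then a flare turning outward to about x=+69, y=+144. Side fence: 18 high, inner face y=-55, x=-55 to +55. Lip post at -x and fork at +x, both at y=0 (see their points).
- jig_slot (a point): Mouth of the slot under the lip, on the sill: jig x=-69, y=0, 28 above the table; axes as the jig. Slot 15 high (28 to 43), 20 deep towards -x, open to +x and both y sides. Lip 8 thick above it, its top 51 high. Lip post spans jig x=-112 to -66 (sill included), y=+-22.
- jig_fork (a point): Middle of the fork's seat: jig x=78, y=0, 28 above the table; axes as the jig. Seat x=67 to 89, end stop x=89 to 101, cheeks 32 apart (outer faces 56), stop and cheeks 48 high. From end stop to lip edge is 158, less than the bar's 173, so the bar goes in only slanting, tongue first.
- tile_center (a point): Square fired-clay tile, 110 x 110 x 20 thick, 0.3 to 0.55 kg, loose, flat on the table; point at its centre, 10 above its underside; x and y parallel to its edges, z up. Home: edges against the inner faces of far fence and side fence, centre over the jig origin.
- bar_center (a point): Wooden hand-rest bar, 173 long, 24 wide (y), 0.06 kg: body 18 thick from x=-60 to +86; tongue 7 thick, flush with the underside, x=-60 to -87. Point at half length, 9 above the underside; x along the bar away from the tongue. Seated: level, underside 28 above the table (8 over the tile), tongue under lip, other end in the fork; play 2.5 along, 4 sideways either way.
- bar_tongue (a point): Tip of the bar's tongue, middle of its thickness (3.5 above the underside) and width; axes as the bar.
- jar: Bystander, leave in place: white lidded jar, 56 dia x 85 tall, stands close to the way into the jig on the robot's side. Origin: centre of its underside.
- cup: Bystander, leave in place: unglazed clay cup, 72 dia x 75 tall, just beyond the far fence's flared end. Origin: centre of its underside.
- bowl: Bystander, leave in place: unglazed clay bowl, 124 dia x 55 tall, far left. Origin: centre of its underside.
- brush: Bystander, leave in place: glaze brush, 160 long, lying between robot and jig. Origin: about its middle, at the underside.
- cone: Bystander, leave in place: tapered clay form like a blunt cone, 76 dia x 135 tall, far right. Origin: centre of its underside.
- pebble: Bystander, leave in place: burnishing pebble, 52 dia x 26 tall, right of the jig. Origin: centre of its underside.
- stick: Bystander, leave in place: plain slab-thickness stick, 210 x 24 x 10, same wood as the bar but thinner, longer and without tongue; lies in the other one of the two side places. Origin: centre of its underside.

How it is judged:
On the way, in this order (a step that is already met when the one before it is completed fails the run):
1. the tile is home, square in the corner of the two fences (x of tile_center in the frame of jig between -0.005 and 0.005 m and y of tile_center in the frame of jig between -0.005 and 0.005 m and (angle between the x axis of tile_center and the x axis of jig, either way round below 0.06 rad or angle between the x axis of tile_center and the y axis of jig, either way round below 0.06 rad)), for 0.2 s.
2. the bar's tongue is under the lip while its other end is still up, the tile still home (all of step 1 and x of bar_tongue in the frame of jig below -0.075 m and z of bar_tongue in the frame of jig between 0.026 and 0.043 m and y of bar_tongue in the frame of jig between -0.015 and 0.015 m and angle between bar_center's own z axis and vertical above 0.07 rad), for 0.1 s.
At the end, for the whole second after the job is handed in: Tile flat, centre within 5 mm of its home in jig x and y, edges within 0.06 rad of the fences; bar released and at rest, level (0.04 rad), within 0.06 rad of the jig's x, centre 34 to 40 mm high and within 6 mm of the jig's centre in x and y, tongue at least 6 mm under the lip (all of step 1 and x of bar_tongue in the frame of jig below -0.075 m and z of bar_tongue in the frame of jig between 0.026 and 0.043 m and y of bar_tongue in the frame of jig between -0.015 and 0.015 m and z of bar_center in the frame of jig between 0.034 and 0.04 m and y of bar_center in the frame of jig between -0.006 and 0.006 m and x of bar_center in the frame of jig between -0.006 and 0.006 m and angle between the x axis of bar_center and the x axis of jig, either way round below 0.06 rad and angle between bar_center's own z axis and vertical below 0.04 rad and linear speed of each of bar, tile below 0.02 m/s); the robot touches nothing.
It fails at once if the tile is lifted off the table or tipped (height (world z) of tile_center above 0.022 m or angle between tile_center's own z axis and vertical above 0.15 rad).
It fails at once if any bystander is moved by more than 25 mm (distance of any of jar, cup, bowl, brush, cone, pebble, stick from where it was at the start of the episode above 0.025 m).
It also fails if it takes over 67 s, if anything falls off the work surface, if the arm or the gripper's body presses on something with over 40 N, if the wrist force passes 120 N, or if a joint passes its speed limit or range.

### The arm

A 6-joint arm with a two-finger parallel gripper is mounted at the origin on the work surface. World frame = base frame: x ahead of the robot, y to its left, z up, the work surface at z = 0. Lengths are in m, angles in rad, forces in N, time in s.
With the tool pointing down it reaches from about 0.3 to 0.875 m from the base axis. Payload 6.4 kg.
Tool frame: the origin (TCP) lies at the very end of the fingers, on their centre line; the grasp point (between the pads) lies 19 mm behind it; z points along the fingers, x is the direction in which the jaws open and shut, and the axes are right-handed (so a half turn about z gives the same grasp; the last joint's range is limited). The gripper opens to 85 mm and grips with 20 to 120 N. Pads are 22 mm wide; open, the fingers measure 114 mm over their backs; the gripper's body (76 mm by 85 mm) begins 54 mm behind the grasp point. The pads swing forward as they close: fully open they stand 13 mm farther back than shut.
Start: joints at [-1.345, 0.181, 1.607, -0, 1.354, -0.206], TCP at [0.241, -0.522, 0.231] pointing down, gripper open.
Joint ranges: [-2.99, 2.99], [-0.89, 2.07], [0.3, 2.58], [-1.14, 4.28], [0, 2.63], [-3.12, 3.12]. Speed limits (rad/s): [2.57, 2.57, 3.01, 3.14, 3.14, 3.14].

### API

Orientations are given as [roll, pitch, yaw] about the fixed x, y, z axes, in that order (R = Rz(yaw) Ry(pitch) Rx(roll)).
In Python, from station import robot gives the robot as it stands.
- The arm moves only by the tool step_arm, never from a script. Its argument "increments" is a list of rows, each an object with "dr": the turn, a rotation vector about the tool's x, y, z in degrees, a list of three; "travel": the shift along the tool's x, y, z in m, a list of three; "grip": the opening, from -1 (shut) to 1 (fully open). In form: [{"dr": [wx, wy, wz], "travel": [dx, dy, dz], "grip": grip}, ...]. A call has exactly 10 rows; each row is the pose to reach, as a shift and turn from the pose measured when the call began, along the tool's axes at that moment; what a row does not reach only later rows make up. A row lasts 1/8 s, in which the tool goes at most 62.5 mm and 10.7 degrees, less where a joint would pass 70% of its speed; a pose out of reach is approached as far as the arm can. A call with a gripper value outside its range is refused whole. The fingers move at their own pace and stop on an object; "grip_force" is the grip in N (left out, the last holds). Time passes only in rows, so rows that repeat a pose let the fingers close, or fill a call up. It gives the time, the measured TCP pose, the force and the opening at its end, in the units of the state.
- robot.sense(): the state, without advancing time (a new reading comes with each control period).
- robot.capture(name): name is "side" or "top" or "wrist"; returns a dict with "pixels" (480x640x3 uint8, red, green, blue), "mtx" (3x3 intrinsics, pixels), "R" (3x3) and "t" (3): a world point X has camera coordinates R X + t; the wrist camera has in their place "T_tool_cam" (4x4, takes a point from camera to tool coordinates, whose origin is the TCP and whose axes are the tool frame's). Camera axes: x right, y down, z forward; pixel columns grow to the right and rows downward; lengths in m; the calibration is good to about 2 mm. The wrist camera is an equidistant fisheye: a pixel r from the principal point sees the ray r / f radians off the axis. A picture is of the moment at which its call begins: read the wrist's pose just before it. There is no depth.
- robot.job_done(): hands the job in, once; it reports no verdict.
The state is a dict: "t": time; "qpos": joint angles; "joint_velocities": joint speeds; "tau": joint torques, N m; "tcp_pos": TCP position; "eef_rot": TCP orientation; "wrist_force": force on the tool from outside, world axes, zero at the start; "ft_torque": the same for the moment, N m; "gripper_width": finger opening in m.
Only numpy, scipy, OpenCV 4.12 (cv2) and the standard library are available. Lean on these libraries where they do the work, as an engineer would, in place of code of your own. Each camera call takes 0.05 s, during which the arm holds its last target.

## Working session

There is one attempt and no reset: what is moved stays moved. The work goes in short steps, Python scripts to look and compute and a tool call to move; the robot and the scene stay as the last step left them, time stands still between calls to the robot, and variables do not carry over. Pictures are saved under pics/ and viewed, and the job is handed in when it is done.

Besides the shell and the picture viewer there is one more tool, called as a command line: name --argument value ..., lists and objects as JSON in quotes. step_arm: Moves the arm, as the interface text tells. Its arguments: {"type":"object","properties":{"increments":{"type":"array"},"grip_force":{"type":"number"}},"required":["increments"]}

```bash
ls; mkdir -p pics; python3 - <<'E'
from station import robot
import cv2,numpy as np
s=robot.sense();print(s)
for n in ["side","top","wrist"]:
    c=robot.capture(n); cv2.imwrite(f"pics/{n}0.png",c["pixels"][:,:,::-1])
    print(n,{k:np.round(v,4).tolist() for k,v in c.items() if k!="pixels"})
E
```

```text
pics
{'t': 0.0, 'qpos': array([-1.34529092e+00,  1.81512945e-01,  1.60800861e+00,  8.98586820e-06,
        1.35380749e+00, -2.06283530e-01]), 'joint_velocities': array([-0.00024598, -0.00125216, -0.00167665, -0.00022869,  0.0018321 ,
        0.00121383]), 'tau': array([ 1.57220635e-03, -4.44871330e+01, -3.51331758e+01, -8.70009626e-05,
        9.17992234e-03, -3.47276136e-05]), 'tcp_pos': array([ 0.24053623, -0.52166311,  0.23039966]), 'eef_rot': array([-3.14122841e+00,  1.69779082e-03, -1.13900902e+00]), 'wrist_force': array([-0.49998346, -0.04718141,  0.06587459]), 'ft_torque': array([-0.02510998,  0.01287886,  0.05046731]), 'gripper_width': 0.08531267856437197}
side {'mtx': [[565.5982, 0.0, 322.1307], [0.0, 565.5982, 232.8887], [0.0, 0.0, 1.0]], 'R': [[0.9993, -0.0349, -0.0091], [-0.0283, -0.6038, -0.7967], [0.0224, 0.7964, -0.6044]], 't': [-0.5326, 0.0622, 1.504]}
top {'mtx': [[433.8319, 0.0, 323.3968], [0.0, 433.8319, 233.1613], [0.0, 0.0, 1.0]], 'R': [[-0.0076, -1.0, 0.0014], [-0.981, 0.0072, -0.1941], [0.1941, -0.0029, -0.981]], 't': [0.0198, 0.5599, 0.8512]}
wrist {'mtx': [[371.6483, 0.0, 320.3832], [0.0, 371.6483, 244.9418], [0.0, 0.0, 1.0]], 'T_tool_cam': [[1.0, -0.0011, -0.0001, 0.0001], [0.0011, 0.9603, 0.2789, -0.0687], [-0.0002, -0.2789, 0.9603, -0.1425], [0.0, 0.0, 0.0, 1.0]]}
```

View pics/side0.png

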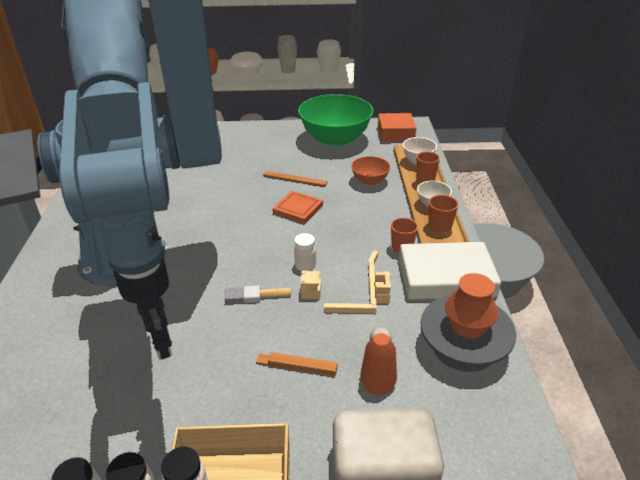

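View pics/top0.png

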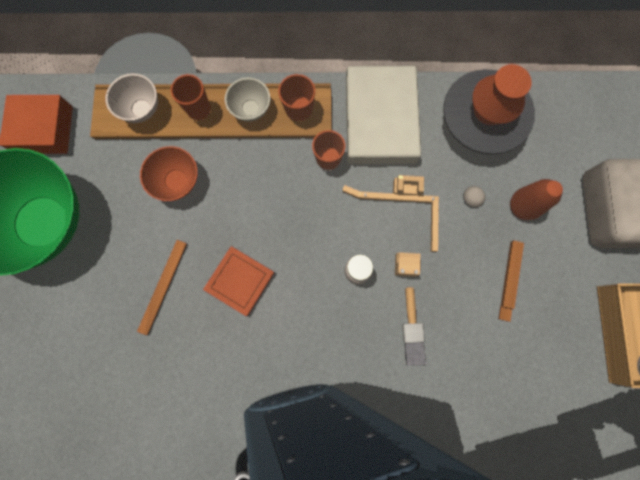

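View pics/wrist0.png

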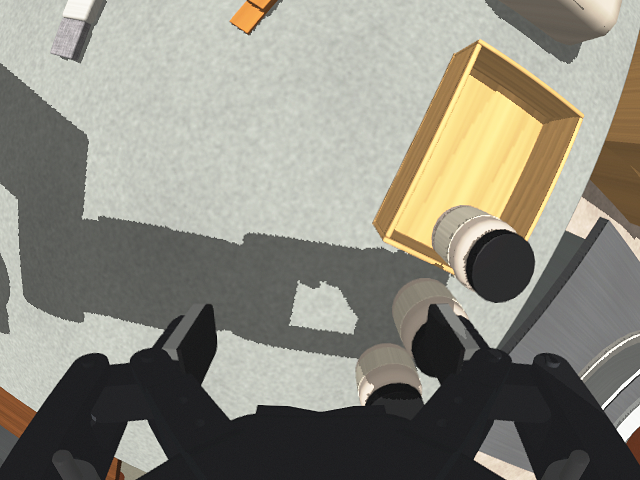

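The top view shows the tile near (239,281), jig near (410,225), jar (359,270), stick on the left and the bar with its tongue on the right (505,315). I'll enlarge these.

```bash
cat > h.py <<'E'
import numpy as np,cv2
from scipy.spatial.transform import Rotation as Ro
def back(c,uv,z):
    K,R,t=c["mtx"],c["R"],c["t"]
    uv=np.atleast_2d(np.array(uv,float))
    d=np.c_[(uv-K[:2,2])/[K[0,0],K[1,1]],np.ones(len(uv))]@R
    o=-R.T@t
    return o+d*((np.array(z)-o[2])/d[:,2]).reshape(-1,1)
def proj(c,X):
    X=np.atleast_2d(X); p=X@c["R"].T+c["t"]; 
    return p[:,:2]/p[:,2:]*c["mtx"][0,0]+c["mtx"][:2,2]
def crop(im,x0,y0,x1,y1,k,name):
    o=cv2.resize(im[y0:y1,x0:x1,::-1],None,fx=k,fy=k,interpolation=cv2.INTER_CUBIC)
    for x in range((x0+9)//10*10,x1,10):
        cv2.putText(o,str(x),((x-x0)*k,8),0,.3,(255,255,255),1); cv2.line(o,((x-x0)*k,10),((x-x0)*k,14),(255,255,255),1)
    for y in range((y0+9)//10*10,y1,10):
        cv2.putText(o,str(y),(0,(y-y0)*k+3),0,.3,(255,255,255),1)
    cv2.imwrite("pics/"+name,o)
def wpose(s,c):
    T=np.eye(4);T[:3,:3]=Ro.from_euler("xyz",s["eef_rot"]).as_matrix();T[:3,3]=s["tcp_pos"]
    return T@c["T_tool_cam"]
def wback(s,c,uv,z):
    T=wpose(s,c);K=c["mtx"];uv=np.atleast_2d(np.array(uv,float))
    d=(uv-K[:2,2])/K[0,0];th=np.linalg.norm(d,axis=1)
    v=np.c_[d/th[:,None]*np.sin(th)[:,None],np.cos(th)]@T[:3,:3].T
    o=T[:3,3]
    return o+v*((np.array(z)-o[2])/v[:,2]).reshape(-1,1)
def wproj(s,c,X):
    T=np.linalg.inv(wpose(s,c));p=np.atleast_2d(X)@T[:3,:3].T+T[:3,3]
    r=np.linalg.norm(p[:,:2],axis=1);th=np.arctan2(r,p[:,2])
    return p[:,:2]/r[:,None]*th[:,None]*c["mtx"][0,0]+c["mtx"][:2,2]
E
python3 - <<'E'
from h import *
im=cv2.imread("pics/top0.png")[:,:,::-1]
crop(im,335,165,455,285,6,"c1.png")
crop(im,195,235,285,325,7,"c2.png")
crop(im,470,230,550,330,6,"c3.png")
E
```

```text
(no output)
```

View pics/c1.png

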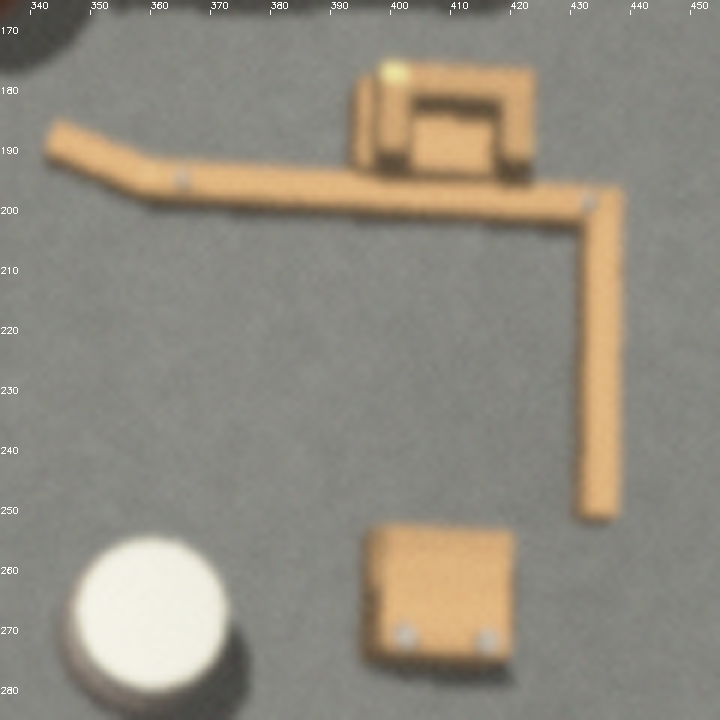

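View pics/c2.png

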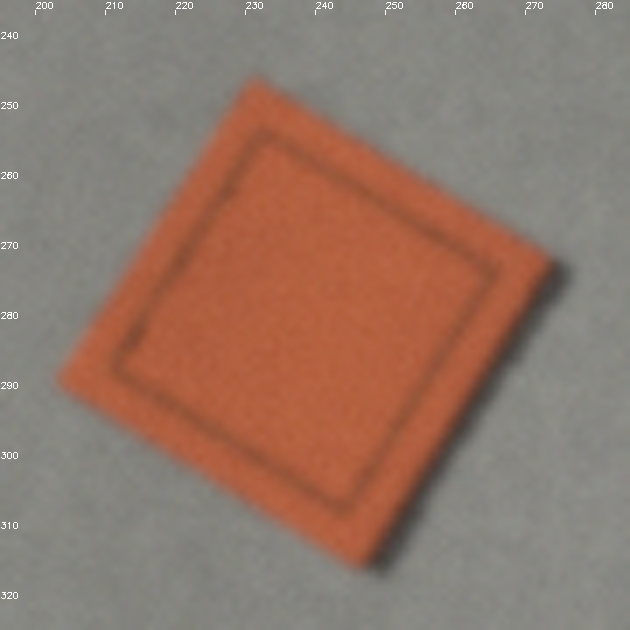

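View pics/c3.png

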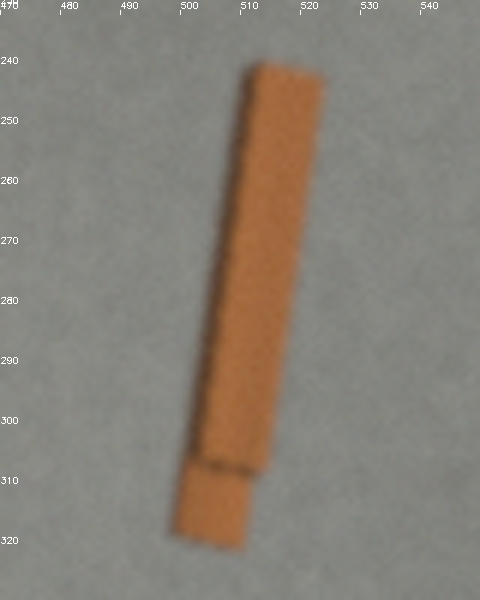

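```bash
cat > fit.py <<'E'
from h import *
from scipy.optimize import least_squares
from station import robot
c=robot.capture("top")
def fit(obj,uv,x0):
    obj=np.array(obj,float);uv=np.array(uv,float)
    def W(p):
        cs,sn=np.cos(p[2]),np.sin(p[2])
        return np.c_[p[0]+cs*obj[:,0]-sn*obj[:,1],p[1]+sn*obj[:,0]+cs*obj[:,1],obj[:,2]]
    r=least_squares(lambda p:(proj(c,W(p))-uv).ravel(),x0)
    print(np.round(r.x,4),"res px",np.round(r.fun.reshape(-1,2),1).tolist());return r.x
if __name__=="__main__":
    print("cam",-c["R"].T@c["t"])
    m=.001
    print("jig")
    o=np.array([[-112,22,51],[-112,-22,51],[-69,22,51],[-69,-22,51],[101,28,48],[101,-28,48],[67,28,48],[67,-28,48],[55,-55,18],[-55,-55,18],[55,108,18]])*m
    uv=[(397.7,274.2),(419.7,274.5),(398,252.8),(420.7,253.7),(398,175.5),(424.2,176.7),(398,193.7),(423.7,195.3),(432.4,201.8),(431.6,250.8),(360,198.8)]
    J=fit(o,uv,[.6,-.1,0])
    print("tile")
    uv=[(195+256/7,235+77/7),(195+556/7,235+260/7),(195+366/7,235+568/7),(195+57/7,235+380/7)]
    o=np.array([[55,55,20],[55,-55,20],[-55,-55,20],[-55,55,20]])*m
    T=fit(o,uv,[.5,.2,-.5])
    print("bar")
    o=np.array([[86.5,12,18],[86.5,-12,18],[-60,12,18],[-60,-12,18],[-86.5,12,7],[-86.5,-12,7]])*m
    uv=[(470+260/6,230+63/6),(470+325/6,230+77/6),(470+200/6,230+462/6),(470+264/6,230+474/6),(470+174/6,230+533/6),(470+242/6,230+548/6)]
    B=fit(o,uv,[.5,-.3,0])
    print("jar top", back(c,[(335+152/6,165+612/6)],.085))
    cup=back(c,[(329,147)],.075);print("cup",cup)
    def inj(p):
        d=np.array(p[:2])-J[:2];cs,sn=np.cos(J[2]),np.sin(J[2]);return [cs*d[0]+sn*d[1],-sn*d[0]+cs*d[1]]
    for n,p in [("tile",T),("bar",B),("jar",back(c,[(335+152/6,165+612/6)],.085)[0]),("cup",cup[0])]: print(n,np.round(inj(p),4))
E
python3 fit.py
```

```text
cam [0.38416611 0.01821263 0.9436215 ]
jig
[ 0.5836 -0.1676 -0.0699] res px [[0.5, 0.1], [-0.1, 1.1], [0.8, 0.8], [-0.7, 1.2], [0.1, 0.4], [-0.2, 0.8], [-0.4, -2.7], [0.0, -2.7], [0.4, 0.7], [0.5, 0.9], [-1.0, -0.8]]
tile
[ 0.4656  0.1953 -0.5456] res px [[0.0, -0.5], [0.4, -0.5], [-0.4, 0.6], [-0.0, 0.3]]
bar
[ 0.4622 -0.3874 -0.2405] res px [[-0.0, -0.5], [0.1, -0.3], [-0.3, -0.4], [0.3, 0.3], [-0.0, 0.3], [-0.1, 0.5]]
jar top [[ 0.48496611 -0.05716212  0.085     ]]
cup [[0.74253624 0.00235948 0.075     ]]
tile [-0.1431  0.3538]
bar [-0.1057 -0.2277]
jar [-0.1061  0.1033]
cup [0.1467 0.1807]
```

```bash
cat > plan.py <<'E'
from h import *
from station import robot
def plan(wps,n=10,s=None):
    """wps: list of (x,y,z,yaw[,tilt about tool x]) world; prints relative rows"""
    s=s or robot.sense(); R0=Ro.from_euler("xyz",s["eef_rot"]);p0=s["tcp_pos"]
    print("t",round(s["t"],2),"tcp",np.round(p0,4),"rpy",np.round(s["eef_rot"],4),"w",round(s["gripper_width"],4),"F",np.round(s["wrist_force"],1))
    for w in wps:
        R=Ro.from_euler("xyz",[np.pi,0,w[3]])*Ro.from_rotvec([w[4] if len(w)>4 else 0,0,0])
        print(np.round(np.degrees((R0.inv()*R).as_rotvec()),1).tolist(),np.round(R0.inv().apply(np.array(w[:3])-p0),4).tolist())
J=np.array([.5836,-.1676,-.0699])
def jw(x,y,J=J):
    c,s_=np.cos(J[2]),np.sin(J[2]);return J[0]+c*x-s_*y,J[1]+s_*x+c*y
E
python3 - <<'E'
from plan import *
c=robot.capture("top")
print(np.round(back(c,[(183,243),(145,332),(410,290),(415,363),(170,175),(474,197)],[.01,.01,.005,.005,.055,.026]),3))
plan([(.42,-.15,.22,0.0),(.3963,.2374,.12,1.025)])
E
```

```text
[[ 0.549  0.322  0.01 ]
 [ 0.36   0.391  0.01 ]
 [ 0.444 -0.17   0.005]
 [ 0.293 -0.173  0.005]
 [ 0.689  0.344  0.055]
 [ 0.644 -0.315  0.026]]
t 0.25 tcp [ 0.2406 -0.522   0.2309] rpy [-3.1414e+00  8.0000e-04 -1.1390e+00] w 0.0852 F [1.  0.2 0.7]
[-0.0, 0.0, -65.3] [-0.2627, -0.3186, 0.0111]
[-0.1, 0.0, -124.0] [-0.6244, -0.4592, 0.1115]
```

step_arm --increments '[{"dr": [0,0,-6.5],"travel": [-0.026,-0.032,0],"grip": 0.2},{"dr": [0,0,-13],"travel": [-0.052,-0.064,0],"grip": 0.2},{"dr": [0,0,-19.5],"travel": [-0.079,-0.096,0],"grip": 0.2},{"dr": [0,0,-26],"travel": [-0.105,-0.127,0],"grip": 0.2},{"dr": [0,0,-32.5],"travel": [-0.131,-0.159,0],"grip": 0.2},{"dr": [0,0,-39],"travel": [-0.158,-0.191,0],"grip": 0.2},{"dr": [0,0,-45.5],"travel": [-0.184,-0.223,0],"grip": 0.2},{"dr": [0,0,-52],"travel": [-0.21,-0.255,0],"grip": 0.2},{"dr": [0,0,-58.5],"travel": [-0.236,-0.287,0],"grip": 0.2},{"dr": [0,0,-65],"travel": [-0.263,-0.319,0],"grip": 0.2}]'

```text
t: 1.5
tcp_pos: [0.4207, -0.1484, 0.2312]
eef_rot: [-3.141, -0.0, -0.001]
wrist_force: [-0.6, -0.4, -0.5]
gripper_width: 0.0516
```

```bash
python3 - <<'E'
from plan import *
plan([(.3963,.2374,.12,1.025)])
E
```

```text
t 1.5 tcp [ 0.4207 -0.1484  0.2312] rpy [-3.141e+00 -2.000e-04 -1.000e-03] w 0.0516 F [-0.6 -0.4 -0.5]
[-0.0, -0.0, -58.8] [-0.0248, -0.3857, 0.1114]
```

step_arm --increments '[{"dr": [0,0,-6],"travel": [-0.002,-0.04,0],"grip": 0.2},{"dr": [0,0,-12],"travel": [-0.005,-0.085,0],"grip": 0.2},{"dr": [0,0,-18],"travel": [-0.008,-0.13,0],"grip": 0.2},{"dr": [0,0,-24],"travel": [-0.011,-0.175,0],"grip": 0.2},{"dr": [0,0,-30],"travel": [-0.014,-0.22,0],"grip": 0.2},{"dr": [0,0,-36],"travel": [-0.017,-0.265,0.02],"grip": 0.2},{"dr": [0,0,-42],"travel": [-0.02,-0.31,0.04],"grip": 0.2},{"dr": [0,0,-48],"travel": [-0.023,-0.345,0.06],"grip": 0.2},{"dr": [0,0,-54],"travel": [-0.025,-0.375,0.085],"grip": 0.2},{"dr": [0,0,-58.8],"travel": [-0.025,-0.386,0.11],"grip": 0.2}]'

```text
t: 2.75
tcp_pos: [0.3957, 0.2393, 0.1208]
eef_rot: [-3.142, -0.001, 1.03]
wrist_force: [0.1, 0.3, -0.1]
gripper_width: 0.0511
```

```bash
python3 - <<'E'
from plan import *
s=robot.sense();c=robot.capture("wrist")
cv2.imwrite("pics/w1.png",c["pixels"][:,:,::-1])
a=-.5456
for i,j in [(55,55),(55,-55),(-55,-55),(-55,55)]:
    X=np.array([.4656+np.cos(a)*i*1e-3-np.sin(a)*j*1e-3,.1953+np.sin(a)*i*1e-3+np.cos(a)*j*1e-3,.02])
    print(i,j,np.round(wproj(s,c,X),1))
plan([(.3963,.2374,.002,1.025)])
E
```

```text
55 55 [[385.3 402.6]]
55 -55 [[255.3 402.3]]
-55 -55 [[244.  283.3]]
-55 55 [[397.6 283.8]]
t 2.8 tcp [0.3936 0.2389 0.1177] rpy [-3.1379e+00  2.3000e-03  1.0329e+00] w 0.0512 F [-1.9 -0.7 -1.4]
[-0.2, 0.1, 0.5] [0.0003, 0.0035, 0.1156]
```

View pics/w1.png

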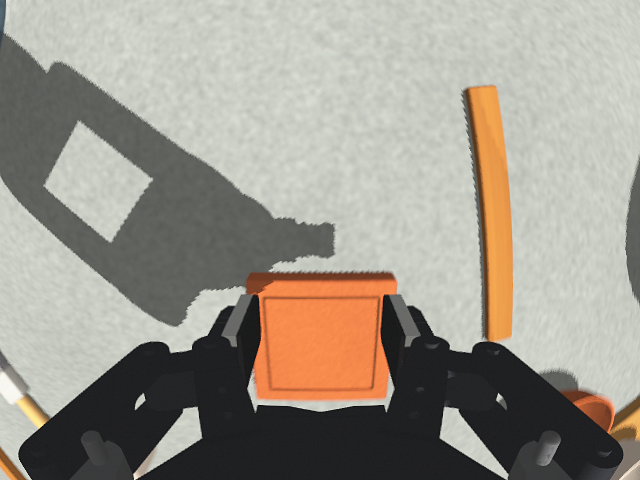

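step_arm --increments '[{"dr": [-0.2,0,0.5],"travel": [0,0.003,0.03],"grip": 0.2},{"dr": [-0.2,0,0.5],"travel": [0,0.003,0.06],"grip": 0.2},{"dr": [-0.2,0,0.5],"travel": [0,0.003,0.09],"grip": 0.2},{"dr": [-0.2,0,0.5],"travel": [0,0.003,0.108],"grip": 0.2},{"dr": [-0.2,0,0.5],"travel": [0,0.003,0.115],"grip": 0.2},{"dr": [-0.2,0,0.5],"travel": [0,0.006,0.115],"grip": 0.2},{"dr": [-0.2,0,0.5],"travel": [0,0.012,0.115],"grip": 0.2},{"dr": [-0.2,0,0.5],"travel": [0,0.018,0.115],"grip": 0.2},{"dr": [-0.2,0,0.5],"travel": [0,0.024,0.115],"grip": 0.2},{"dr": [-0.2,0,0.5],"travel": [0,0.03,0.115],"grip": 0.2}]'

```text
t: 4.05
tcp_pos: [0.4189, 0.2235, 0.0027]
eef_rot: [-3.141, 0.002, 1.024]
wrist_force: [-3.5, 2.8, 3.1]
gripper_width: 0.0513
```

```bash
python3 - <<'E'
from plan import *
s=robot.sense();p=s["tcp_pos"];a0=s["eef_rot"][2]-np.pi/2
x,y=p[:2]+.066*np.array([np.cos(a0),np.sin(a0)])
print("tile",x,y,a0)
# arc
n=10;S=.120;da=(-.0699-a0)/n
rows=[];a=a0
for i in range(n):
    x+=S/n*np.cos(a+da/2);y+=S/n*np.sin(a+da/2);a+=da
    rows.append((x-.066*np.cos(a),y-.066*np.sin(a),p[2],a+np.pi/2))
print("end",x,y, "jig0,320",jw(0,.32))
plan(rows)
E
```

```text
tile 0.47529634278552213 0.1891544595934247 -0.5467228675498097
end 0.5885686292076585 0.15308101056634135 jig0,320 (np.float64(0.605949789404147), np.float64(0.15161855665607896))
t 4.05 tcp [0.4189 0.2235 0.0027] rpy [-3.1408e+00  2.4000e-03  1.0241e+00] w 0.0513 F [-3.5  2.8  3.1]
[-0.0, 0.1, -2.7] [-0.0029, 0.0121, -0.0]
[-0.0, 0.1, -5.5] [-0.0051, 0.0243, -0.0]
[-0.1, 0.1, -8.2] [-0.0068, 0.0366, -0.0]
[-0.1, 0.1, -10.9] [-0.0079, 0.0489, -0.0]
[-0.1, 0.1, -13.7] [-0.0085, 0.0613, -0.0]
[-0.1, 0.1, -16.4] [-0.0084, 0.0737, -0.0]
[-0.1, 0.1, -19.1] [-0.0077, 0.0861, -0.0]
[-0.1, 0.1, -21.9] [-0.0065, 0.0984, -0.0001]
[-0.1, 0.1, -24.6] [-0.0046, 0.1107, -0.0001]
[-0.1, 0.1, -27.3] [-0.0022, 0.1229, -0.0001]
```

step_arm --increments '[{"dr": [0,0,-2.7],"travel": [-0.003,0.012,0],"grip": 0.2},{"dr": [0,0,-5.5],"travel": [-0.005,0.024,0],"grip": 0.2},{"dr": [0,0,-8.2],"travel": [-0.007,0.037,0],"grip": 0.2},{"dr": [0,0,-10.9],"travel": [-0.008,0.049,0],"grip": 0.2},{"dr": [0,0,-13.7],"travel": [-0.0085,0.061,0],"grip": 0.2},{"dr": [0,0,-16.4],"travel": [-0.0085,0.074,0],"grip": 0.2},{"dr": [0,0,-19.1],"travel": [-0.008,0.086,0],"grip": 0.2},{"dr": [0,0,-21.9],"travel": [-0.0065,0.098,0],"grip": 0.2},{"dr": [0,0,-24.6],"travel": [-0.0045,0.111,0],"grip": 0.2},{"dr": [0,0,-27.3],"travel": [-0.002,0.123,0],"grip": 0.2}]'

```text
t: 5.3
tcp_pos: [0.5227, 0.1572, 0.0023]
eef_rot: [-3.138, 0.002, 1.502]
wrist_force: [-4.1, -0.0, 3.8]
gripper_width: 0.0511
```

```bash
python3 - <<'E'
from plan import *
plan([(*jw(-.069,.3185),.003,1.501),(*jw(-.094,.3185),.003,1.501),(*jw(-.094,.3185),.08,1.501)])
c=robot.capture("top");crop(c["pixels"],200,170,320,290,6,"c4.png")
E
```

```text
t 5.3 tcp [0.5227 0.1572 0.0023] rpy [-3.1381e+00  2.5000e-03  1.5021e+00] w 0.0511 F [-4.1 -0.   3.8]
[-0.2, 0.1, 0.1] [-0.0013, 0.0144, -0.0008]
[-0.2, 0.1, 0.1] [-0.0012, -0.0106, -0.0007]
[-0.2, 0.1, 0.1] [-0.0014, -0.0108, -0.0777]
```

View pics/c4.png

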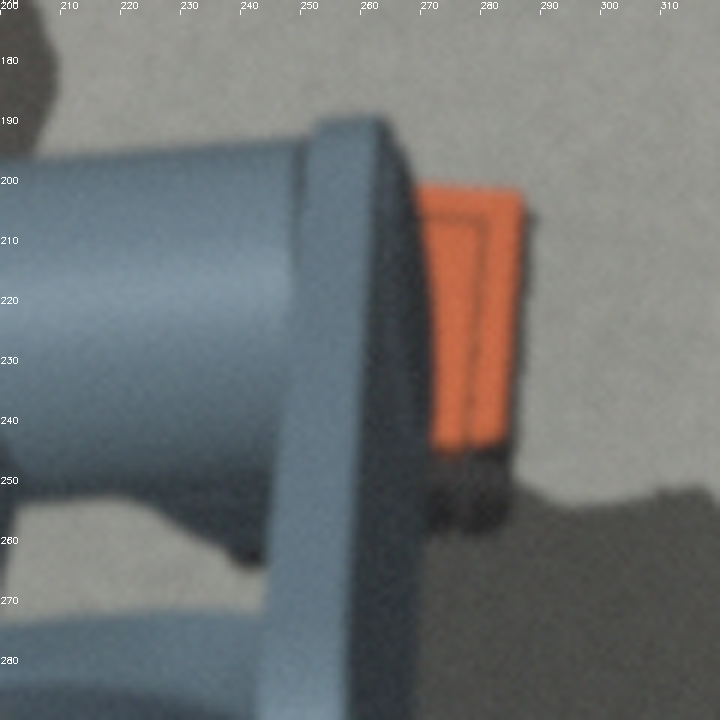

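step_arm --increments '[{"dr": [-0.2,0,0.1],"travel": [-0.001,0.005,0],"grip": 0.2},{"dr": [-0.2,0,0.1],"travel": [-0.001,0.01,0],"grip": 0.2},{"dr": [-0.2,0,0.1],"travel": [-0.001,0.012,0],"grip": 0.2},{"dr": [-0.2,0,0.1],"travel": [-0.001,0.012,0],"grip": 0.2},{"dr": [-0.2,0,0.1],"travel": [-0.001,0,-0.001],"grip": 0.2},{"dr": [-0.2,0,0.1],"travel": [-0.001,-0.01,-0.002],"grip": 0.2},{"dr": [-0.2,0,0.1],"travel": [-0.001,-0.012,-0.025],"grip": 0.2},{"dr": [-0.2,0,0.1],"travel": [-0.001,-0.012,-0.05],"grip": 0.2},{"dr": [-0.2,0,8],"travel": [-0.015,-0.012,-0.075],"grip": 0.2},{"dr": [-0.2,0,16],"travel": [-0.03,-0.012,-0.08],"grip": 0.2}]'

```text
t: 6.6
tcp_pos: [0.5115, 0.1279, 0.0849]
eef_rot: [3.135, 0.001, 1.221]
wrist_force: [-0.6, -0.9, 0.1]
gripper_width: 0.0514
```

```bash
python3 - <<'E'
from plan import *
plan([(*jw(-.005,.405),.07,-.07),(*jw(-.005,.405),.003,-.07)])
c=robot.capture("top");crop(c["pixels"],200,170,320,290,6,"c5.png")
s=robot.sense();c=robot.capture("wrist");cv2.imwrite("pics/w2.png",c["pixels"][:,:,::-1])
for j in [(-60,373),(50,373),(50,263),(-60,263)]: print(np.round(wproj(s,c,[*jw(j[0]/1e3,j[1]/1e3),.02]),1))
E
```

```text
t 6.6 tcp [0.5115 0.1279 0.0849] rpy [3.1346e+00 5.0000e-04 1.2205e+00] w 0.0514 F [-0.6 -0.9  0.1]
[0.4, -0.2, 73.9] [0.135, 0.0521, 0.0152]
[0.4, -0.2, 73.9] [0.1351, 0.0516, 0.0822]
[[467.3 273.8]]
[[480.9 399.8]]
[[343.9 438.1]]
[[299.6 321.3]]
```

View pics/c5.png

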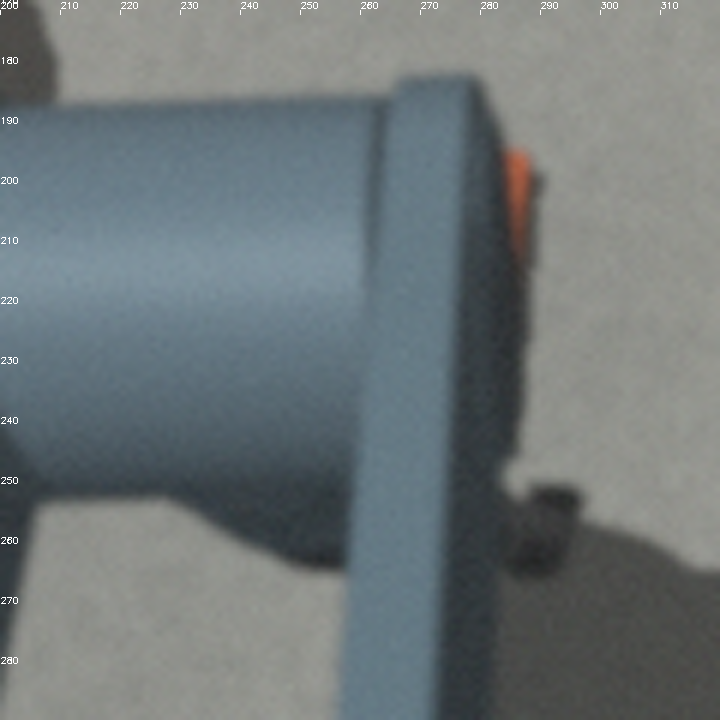

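View pics/w2.png

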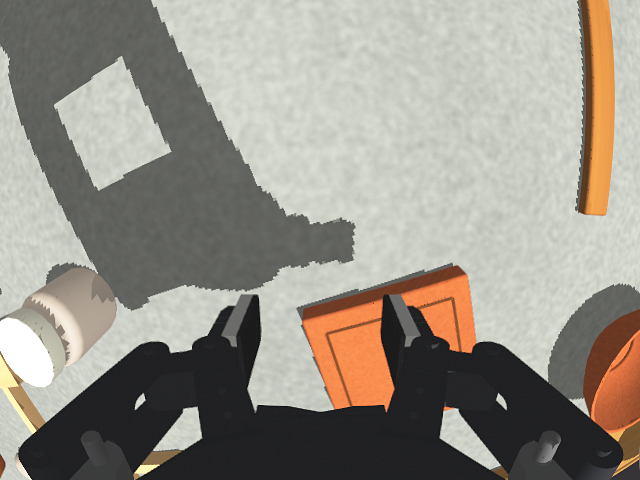

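step_arm --increments '[{"dr": [0,0,9.5],"travel": [0.018,0.007,0],"grip": 0.2},{"dr": [0,0,19],"travel": [0.036,0.014,0],"grip": 0.2},{"dr": [0,0,28.5],"travel": [0.054,0.021,0],"grip": 0.2},{"dr": [0,0,38],"travel": [0.072,0.028,0],"grip": 0.2},{"dr": [0,0,47.5],"travel": [0.09,0.035,0],"grip": 0.2},{"dr": [0,0,57],"travel": [0.108,0.042,0],"grip": 0.2},{"dr": [0,0,66],"travel": [0.125,0.049,0],"grip": 0.2},{"dr": [0.4,0,73.9],"travel": [0.135,0.052,0],"grip": 0.2},{"dr": [0.4,0,73.9],"travel": [0.135,0.052,0.02],"grip": 0.2},{"dr": [0.4,-0.2,73.9],"travel": [0.135,0.052,0.045],"grip": 0.2}]'

```text
t: 7.95
tcp_pos: [0.6051, 0.236, 0.0369]
eef_rot: [3.141, 0.003, -0.063]
wrist_force: [-0.1, 0.4, -1.1]
gripper_width: 0.0513
```

```bash
python3 - <<'E'
from plan import *
s=robot.sense();c=robot.capture("wrist");cv2.imwrite("pics/w3.png",c["pixels"][:,:,::-1])
for j in [(-60,373),(50,373),(50,263),(-60,263)]: print(np.round(wproj(s,c,[*jw(j[0]/1e3,j[1]/1e3),.02]),1))
plan([(*jw(-.005,.405),.003,-.07),(*jw(-.005,.375),.003,-.07),(*jw(-.005,.23),.003,-.07)])
E
```

```text
[[220.1 346.3]]
[[433.6 346.9]]
[[406.2 479.5]]
[[242.9 479.4]]
t 8.0 tcp [0.6022 0.2351 0.0324] rpy [ 3.1397  0.0094 -0.0647] w 0.0513 F [-2.9 -1.  -2.8]
[0.1, 0.5, 0.3] [0.0049, -0.002, 0.0294]
[0.1, 0.5, 0.3] [0.0047, 0.028, 0.0295]
[0.1, 0.5, 0.3] [0.004, 0.173, 0.0297]
```

View pics/w3.png

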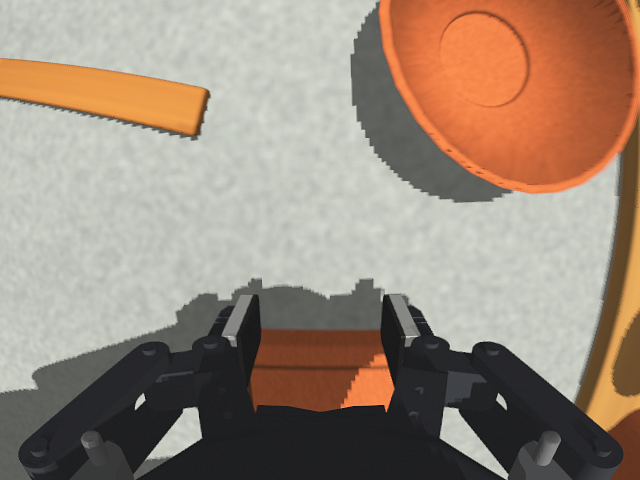

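step_arm --increments '[{"dr": [0,0.5,0.3],"travel": [0.005,-0.003,0.015],"grip": 0.2},{"dr": [0,0.5,0.3],"travel": [0.005,-0.003,0.029],"grip": 0.2},{"dr": [0,0.5,0.3],"travel": [0.005,0,0.03],"grip": 0.2},{"dr": [0,0.5,0.3],"travel": [0.005,0.007,0.03],"grip": 0.2},{"dr": [0,0.5,0.3],"travel": [0.005,0.014,0.03],"grip": 0.2},{"dr": [0,0.5,0.3],"travel": [0.005,0.021,0.03],"grip": 0.2},{"dr": [0,0.5,0.3],"travel": [0.005,0.03,0.03],"grip": 0.2},{"dr": [0,0.5,0.3],"travel": [0.0045,0.042,0.03],"grip": 0.2},{"dr": [0,0.5,0.3],"travel": [0.0045,0.056,0.03],"grip": 0.2},{"dr": [0,0.5,0.3],"travel": [0.0045,0.07,0.03],"grip": 0.2}]'

```text
t: 9.25
tcp_pos: [0.6019, 0.164, 0.0027]
eef_rot: [3.14, 0.0, -0.07]
wrist_force: [0.4, 3.9, 2.8]
gripper_width: 0.0511
```

```bash
python3 - <<'E'
from plan import *
s=robot.sense();c=robot.capture("top");crop(c["pixels"],230,150,350,270,5,"c6.png")
cs=robot.capture("side");cv2.imwrite("pics/s6.png",cs["pixels"][:,:,::-1])
plan([(*jw(-.005,.20),.003,-.07),(*jw(-.005,.15),.003,-.07),(*jw(-.005,.07),.003,-.07)])
E
```

```text
t 9.35 tcp [0.6014 0.1625 0.0021] rpy [ 3.1382e+00  1.9000e-03 -7.1400e-02] w 0.0509 F [ 0.4 -0.8 -1. ]
[0.2, 0.1, -0.1] [0.0005, 0.1306, -0.0005]
[0.2, 0.1, -0.1] [0.0006, 0.1806, -0.0003]
[0.2, 0.1, -0.1] [0.0007, 0.2606, -0.0]
```

View pics/c6.png

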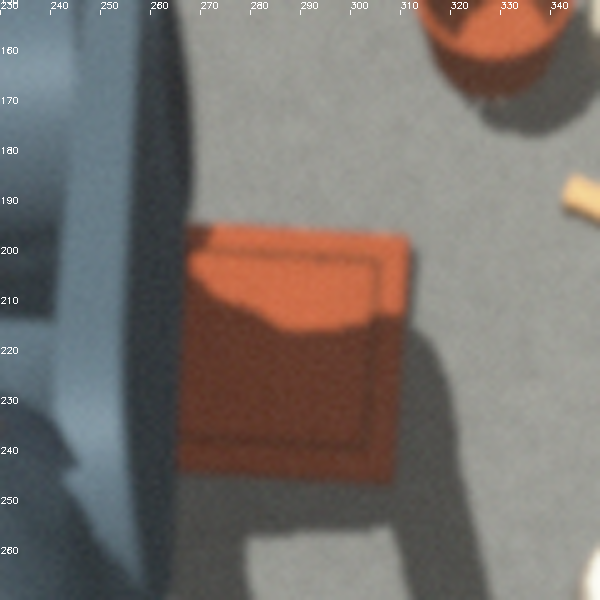

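View pics/s6.png

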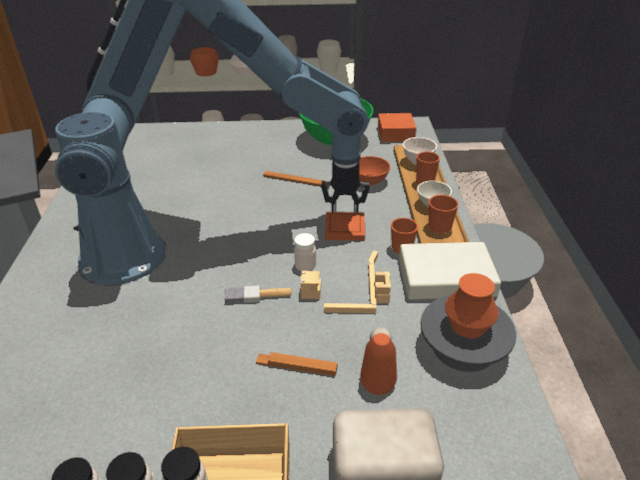

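```bash
python3 - <<'E'
from fit import *
m=.001
o=np.array([[-112,22,51],[-112,-22,51],[-69,22,51],[-69,-22,51],[101,28,48],[101,-28,48],[55,-55,18],[-55,-55,18],[55,108,18]])*m
uv=[(397.7,274.2),(419.7,274.5),(398,252.8),(420.7,253.7),(398,175.5),(424.2,176.7),(432.4,201.8),(431.6,250.8),(360,198.8)]
J=fit(o,uv,[.6,-.1,0])
P=back(c,[(230+411/5,150+235/5),(230+393/5,150+484/5)],.02)
d=P[:,:2]-J[:2];cs,sn=np.cos(J[2]),np.sin(J[2])
print(np.c_[cs*d[:,0]+sn*d[:,1],-sn*d[:,0]+cs*d[:,1]]*1e3, np.arctan2(P[0,1]-P[1,1],P[0,0]-P[1,0])-J[2])
E
```

```text
[ 0.5848 -0.1676 -0.0685] res px [[0.6, -0.5], [-0.1, 0.5], [0.8, 0.2], [-0.7, 0.6], [-0.0, -0.1], [-0.3, 0.2], [0.3, 0.1], [0.5, 0.3], [-1.1, -1.3]]
[[ 49.26013419 211.06206988]
 [-62.29918499 211.48160987]] -0.0037606720329111804
```

step_arm --increments '[{"dr": [0.2,0,0],"travel": [0,0.008,0],"grip": 0.2},{"dr": [0.2,0,0],"travel": [0,0.021,0],"grip": 0.2},{"dr": [0.2,0,0],"travel": [0,0.035,0],"grip": 0.2},{"dr": [0.2,0,0],"travel": [0,0.05,0],"grip": 0.2},{"dr": [0.2,0,0],"travel": [0,0.065,0],"grip": 0.2},{"dr": [0.2,0,0],"travel": [0,0.08,0],"grip": 0.2},{"dr": [0.2,0,0],"travel": [0,0.095,0],"grip": 0.2},{"dr": [0.2,0,0],"travel": [0.001,0.11,0],"grip": 0.2},{"dr": [0.2,0,0],"travel": [0.001,0.125,0],"grip": 0.2},{"dr": [0.2,0,0],"travel": [0.001,0.14,0],"grip": 0.2}]'

```text
t: 10.65
tcp_pos: [0.5922, 0.0225, 0.0024]
eef_rot: [-3.141, 0.002, -0.071]
wrist_force: [-0.3, 1.8, -0.7]
gripper_width: 0.0514
```

```bash
sed -i 's/^J=.*/J=np.array([.5848,-.1676,-.0685])/' plan.py; python3 - <<'E'
from plan import *
s=robot.sense();c=robot.capture("top");crop(c["pixels"],320,160,440,280,5,"c7.png")
plan([(*jw(-.005,.15),.003,-.0685),(*jw(-.005,.066),.003,-.0685)])
E
```

```text
t 10.7 tcp [0.5923 0.0208 0.0024] rpy [ 3.141e+00  2.000e-03 -7.220e-02] w 0.0515 F [ 0.8 -1.4  0.7]
[0.0, 0.1, -0.2] [0.0005, 0.0384, -0.0006]
[0.0, 0.1, -0.2] [0.0009, 0.1224, -0.0005]
```

View pics/c7.png

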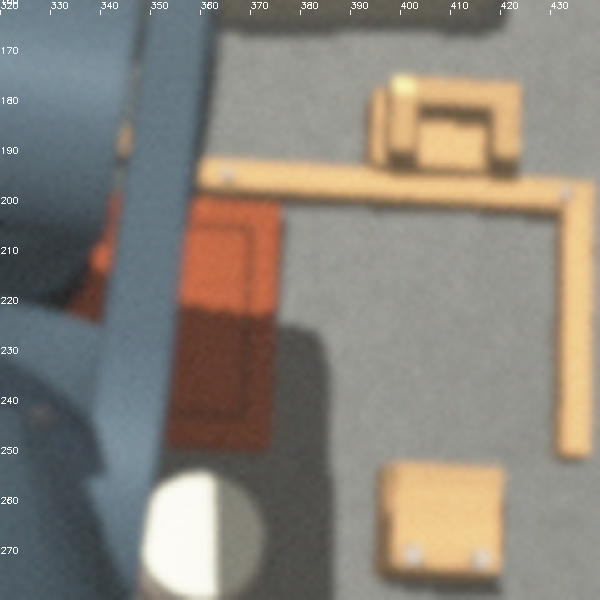

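step_arm --increments '[{"dr": [0,0,-0.2],"travel": [0,0.01,0],"grip": 0.2},{"dr": [0,0,-0.2],"travel": [0,0.024,0],"grip": 0.2},{"dr": [0,0,-0.2],"travel": [0,0.038,0],"grip": 0.2},{"dr": [0,0,-0.2],"travel": [0,0.052,0],"grip": 0.2},{"dr": [0,0,-0.2],"travel": [0,0.066,0],"grip": 0.2},{"dr": [0,0,-0.2],"travel": [0,0.08,0],"grip": 0.2},{"dr": [0,0,-0.2],"travel": [0,0.093,0],"grip": 0.2},{"dr": [0,0,-0.2],"travel": [0,0.105,0],"grip": 0.2},{"dr": [0,0,-0.2],"travel": [0,0.114,0],"grip": 0.2},{"dr": [0,0,-0.2],"travel": [0,0.12,0],"grip": 0.2}]'

```text
t: 11.95
tcp_pos: [0.5836, -0.0995, 0.0025]
eef_rot: [3.141, 0.002, -0.069]
wrist_force: [0.1, 1.9, -0.3]
gripper_width: 0.0512
```

```bash
python3 - <<'E'
from plan import *
s=robot.sense();c=robot.capture("top");crop(c["pixels"],350,170,450,280,6,"c8.png")
s=robot.sense();w=robot.capture("wrist");cv2.imwrite("pics/w8.png",w["pixels"][:,:,::-1])
plan([(*jw(-.005,.066),.003,-.0685)])
E
```

```text
t 12.05 tcp [ 0.5837 -0.0998  0.0026] rpy [ 3.1404e+00  1.8000e-03 -6.9100e-02] w 0.0514 F [0.  0.6 0.3]
[0.1, 0.1, -0.0] [0.0008, 0.0016, -0.0004]
```

View pics/c8.png

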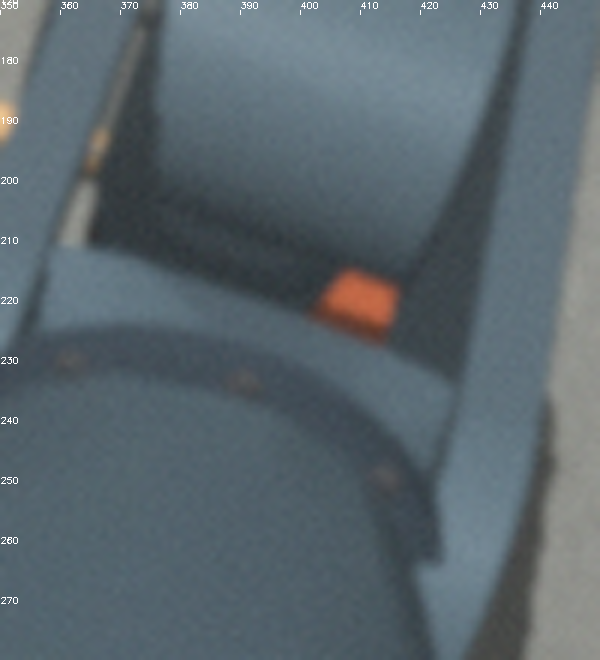

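View pics/w8.png

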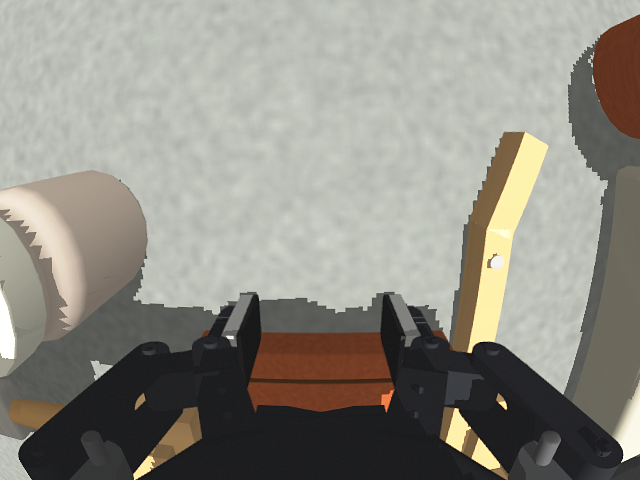

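step_arm --increments '[{"dr": [0,0,0],"travel": [0,0.0003,0],"grip": 0.2},{"dr": [0,0,0],"travel": [0,0.0006,0],"grip": 0.2},{"dr": [0,0,0],"travel": [0,0.0009,0],"grip": 0.2},{"dr": [0,0,0],"travel": [0,0.0012,0],"grip": 0.2},{"dr": [0,0,0],"travel": [0,0.0015,0],"grip": 0.2},{"dr": [0,0,0],"travel": [0,0.0018,0],"grip": 0.2},{"dr": [0,0,0],"travel": [0,0.0021,0],"grip": 0.2},{"dr": [0,0,0],"travel": [0,0.0024,0],"grip": 0.2},{"dr": [0,0,0],"travel": [0,0.0027,0],"grip": 0.2},{"dr": [0,0,0],"travel": [0,0.003,0],"grip": 0.2}]'

```text
t: 13.3
tcp_pos: [0.5836, -0.1019, 0.0026]
eef_rot: [-3.142, 0.002, -0.069]
wrist_force: [1.0, 7.0, 2.6]
gripper_width: 0.0513
```

step_arm --increments '[{"dr": [0,0,0],"travel": [0,0.001,0],"grip": 0.2},{"dr": [0,0,0],"travel": [0,0.0018,0],"grip": 0.2},{"dr": [0,0,0],"travel": [0,0.0018,0],"grip": 0.2},{"dr": [0,0,0],"travel": [0,-0.002,0],"grip": 0.2},{"dr": [0,0,0],"travel": [0,-0.01,0],"grip": 0.2},{"dr": [0,0,0],"travel": [0,-0.016,-0.02],"grip": 0.34},{"dr": [0,0,0],"travel": [0,-0.016,-0.06],"grip": 0.34},{"dr": [0,0,-5],"travel": [0,-0.01,-0.1],"grip": 0.34},{"dr": [0,0,-14],"travel": [-0.01,0,-0.125],"grip": 0.34},{"dr": [0,0,-23],"travel": [-0.02,0.01,-0.13],"grip": 0.34}]'

```text
t: 14.55
tcp_pos: [0.5647, -0.1114, 0.1369]
eef_rot: [3.138, -0.003, 0.338]
wrist_force: [0.3, -0.2, 0.2]
gripper_width: 0.0573
```

```bash
python3 - <<'E'
from plan import *
plan([(*jw(-.088,0),.13,1.502),(*jw(-.088,.0),.003,1.502)])
E
```

```text
t 14.55 tcp [ 0.5647 -0.1114  0.1369] rpy [ 3.138e+00 -2.700e-03  3.379e-01] w 0.0573 F [ 0.3 -0.2  0.2]
[0.3, -0.0, -66.7] [-0.0806, 0.0249, 0.0067]
[0.3, -0.0, -66.7] [-0.0809, 0.0244, 0.1337]
```

step_arm --increments '[{"dr": [0,0,-9.5],"travel": [-0.012,0.004,0],"grip": 0.34},{"dr": [0,0,-19],"travel": [-0.024,0.008,0],"grip": 0.34},{"dr": [0,0,-28.5],"travel": [-0.036,0.012,0],"grip": 0.34},{"dr": [0,0,-38],"travel": [-0.048,0.016,0],"grip": 0.34},{"dr": [0,0,-47.5],"travel": [-0.06,0.02,0],"grip": 0.34},{"dr": [0,0,-57],"travel": [-0.072,0.023,0],"grip": 0.34},{"dr": [0.3,0,-66.7],"travel": [-0.081,0.025,0],"grip": 0.34},{"dr": [0.3,0,-66.7],"travel": [-0.081,0.025,0.02],"grip": 0.34},{"dr": [0.3,0,-66.7],"travel": [-0.081,0.025,0.04],"grip": 0.34},{"dr": [0.3,0,-66.7],"travel": [-0.081,0.025,0.045],"grip": 0.34}]'

```text
t: 15.8
tcp_pos: [0.4964, -0.1617, 0.0918]
eef_rot: [-3.141, -0.001, 1.502]
wrist_force: [0.1, -0.2, 0.8]
gripper_width: 0.0571
```

```bash
python3 - <<'E'
from plan import *
s=robot.sense();w=robot.capture("wrist");cv2.imwrite("pics/w9.png",w["pixels"][:,:,::-1])
pts=[(-112,22,51),(-112,-22,51),(-69,22,51),(-69,-22,51)]
for p in pts: print(p,np.round(wproj(s,w,[*jw(p[0]/1e3,p[1]/1e3),p[2]/1e3]),1))
plan([(*jw(-.088,.0),.003,1.502),(*jw(-.066,.0),.003,1.502)])
c=robot.capture("top");crop(c["pixels"],350,170,450,280,6,"c9.png")
E
```

```text
(-112, 22, 51) [[365.8 237.6]]
(-112, -22, 51) [[280.  237.7]]
(-69, 22, 51) [[362.7 313. ]]
(-69, -22, 51) [[282.9 313.1]]
t 15.85 tcp [ 0.4965 -0.1617  0.0917] rpy [-3.1408e+00 -6.0000e-04  1.5021e+00] w 0.057 F [-0.3 -0.5 -0.3]
[-0.0, -0.0, 0.0] [0.0001, 0.0006, 0.0887]
[-0.0, -0.0, 0.0] [0.0001, 0.0226, 0.0887]
```

View pics/w9.png

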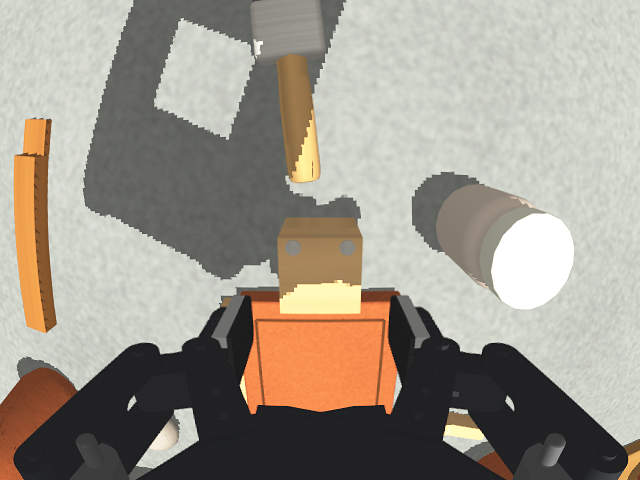

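View pics/c9.png

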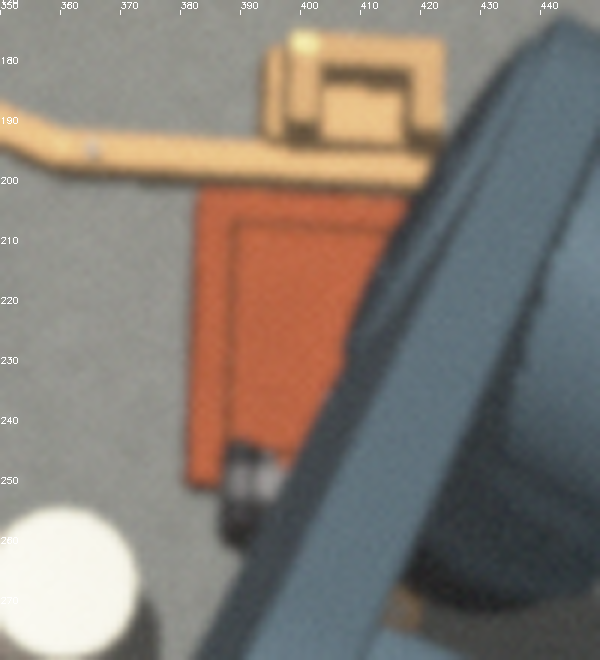

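step_arm --increments '[{"dr": [0,0,0],"travel": [0,0,0.025],"grip": 0.34},{"dr": [0,0,0],"travel": [0,0,0.05],"grip": 0.34},{"dr": [0,0,0],"travel": [0,0,0.075],"grip": 0.34},{"dr": [0,0,0],"travel": [0,0,0.088],"grip": 0.34},{"dr": [0,0,0],"travel": [0,0.004,0.088],"grip": 0.34},{"dr": [0,0,0],"travel": [0,0.009,0.088],"grip": 0.34},{"dr": [0,0,0],"travel": [0,0.014,0.088],"grip": 0.34},{"dr": [0,0,0],"travel": [0,0.018,0.088],"grip": 0.34},{"dr": [0,0,0],"travel": [0,0.021,0.088],"grip": 0.34},{"dr": [0,0,0],"travel": [0,0.0225,0.088],"grip": 0.34}]'

```text
t: 17.15
tcp_pos: [0.5189, -0.1632, 0.0042]
eef_rot: [-3.14, -0.001, 1.502]
wrist_force: [-4.0, -0.5, 2.8]
gripper_width: 0.0574
```

```bash
python3 - <<'E'
from plan import *
s=robot.sense()
w=robot.capture("wrist");crop(w["pixels"],160,200,480,440,2,"w10.png")
c=robot.capture("top");crop(c["pixels"],350,170,450,280,6,"c10.png")
plan([(*jw(-.066,.0),.003,1.502)])
E
```

```text
t 17.25 tcp [ 0.5191 -0.1633  0.0042] rpy [-3.1410e+00 -5.0000e-04  1.5021e+00] w 0.057 F [-3.9 -0.2  2.2]
[-0.0, -0.0, 0.0] [0.0002, -0.0002, 0.0012]
```

View pics/w10.png

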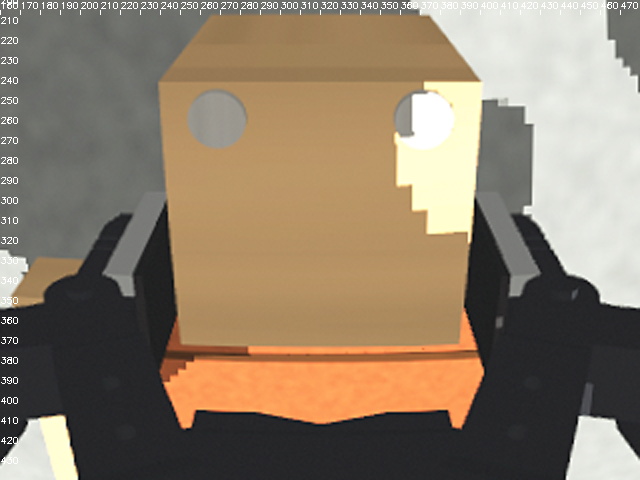

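View pics/c10.png

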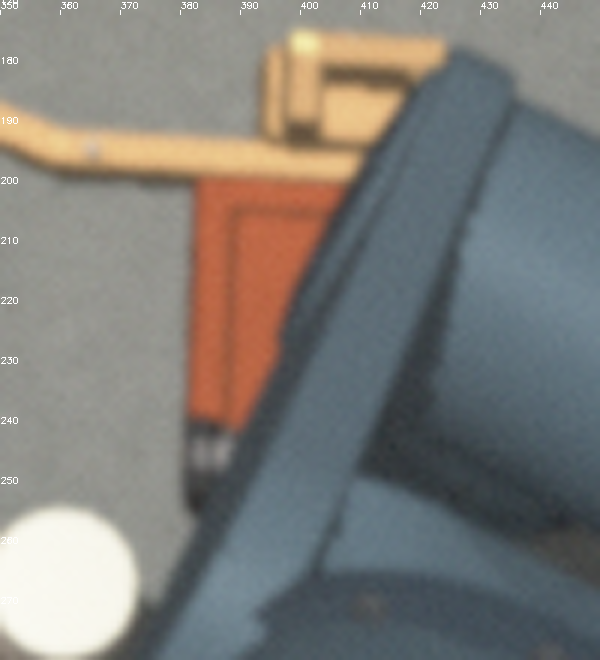

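step_arm --increments '[{"dr": [0,0,0],"travel": [0,0.0003,0],"grip": 0.34},{"dr": [0,0,0],"travel": [0,0.0006,0],"grip": 0.34},{"dr": [0,0,0],"travel": [0,0.0009,0],"grip": 0.34},{"dr": [0,0,0],"travel": [0,0.0012,0],"grip": 0.34},{"dr": [0,0,0],"travel": [0,0.0015,0],"grip": 0.34},{"dr": [0,0,0],"travel": [0,0.0018,0],"grip": 0.34},{"dr": [0,0,0],"travel": [0,0.0021,0],"grip": 0.34},{"dr": [0,0,0],"travel": [0,0.0024,0],"grip": 0.34},{"dr": [0,0,0],"travel": [0,0.0027,0],"grip": 0.34},{"dr": [0,0,0],"travel": [0,0.003,0],"grip": 0.34}]'

```text
t: 18.5
tcp_pos: [0.5207, -0.1633, 0.0041]
eef_rot: [-3.138, -0.001, 1.502]
wrist_force: [-10.0, -0.3, 7.6]
gripper_width: 0.0573
```

step_arm --increments '[{"dr": [0,0,0],"travel": [0,-0.003,0],"grip": 0.34},{"dr": [0,0,0],"travel": [0,-0.012,0],"grip": 0.34},{"dr": [0,0,0],"travel": [0,-0.018,-0.01],"grip": 0.34},{"dr": [0,0,0],"travel": [0,-0.018,-0.04],"grip": 0.34},{"dr": [0,0,0],"travel": [0,-0.018,-0.08],"grip": 0.34},{"dr": [0,0,0],"travel": [0,-0.018,-0.115],"grip": 0.34},{"dr": [0,0,2],"travel": [-0.03,-0.02,-0.125],"grip": 0.34},{"dr": [0,0,4],"travel": [-0.07,-0.025,-0.125],"grip": 0.34},{"dr": [0,0,6],"travel": [-0.12,-0.03,-0.125],"grip": 0.34},{"dr": [0,0,8],"travel": [-0.17,-0.035,-0.12],"grip": 0.34}]'

```text
t: 19.75
tcp_pos: [0.4747, -0.3324, 0.1255]
eef_rot: [-3.14, 0.001, 1.362]
wrist_force: [0.5, -0.2, -0.5]
gripper_width: 0.0574
```

```bash
python3 - <<'E'
from plan import *
plan([(.4622,-.3874,.09,1.33)])
c=robot.capture("top");crop(c["pixels"],340,165,450,285,6,"c11.png")
E
```

```text
t 19.75 tcp [ 0.4747 -0.3324  0.1255] rpy [-3.1402e+00  9.0000e-04  1.3622e+00] w 0.0574 F [ 0.5 -0.2 -0.5]
[-0.1, 0.1, 1.8] [-0.0564, -0.0008, 0.0355]
```

View pics/c11.png

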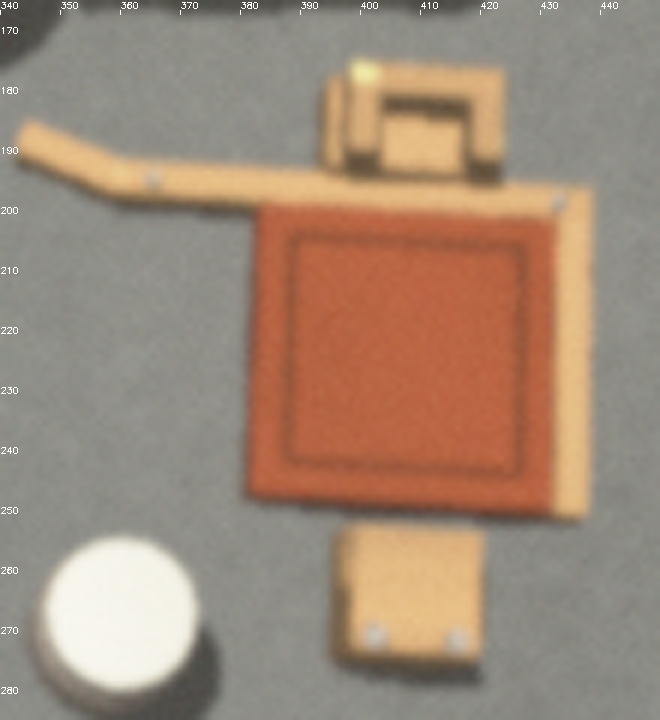

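```bash
python3 - <<'E'
from fit import *
m=.001
o=np.array([[55,55,20],[55,-55,20],[-55,-55,20],[-55,55,20]])*m
t=[(383,198.8),(432.7,202),(432,251.2),(381.2,247.8)]
fit(o,t,[.58,-.16,0])
o2=np.array([[-112,22,51],[-112,-22,51],[-69,22,51],[-69,-22,51],[101,28,48],[101,-28,48]])*m
u=[(397.7,274.2),(419.7,274.5),(398,252.8),(420.5,253.5),(398,175.5),(424.2,176.7)]
J=fit(np.r_[o,o2],t+u,[.58,-.16,0])
E
```

```text
[ 0.5844 -0.1673 -0.0721] res px [[-0.1, -0.0], [0.2, -0.1], [0.1, -0.0], [-0.2, 0.1]]
[ 0.5849 -0.1674 -0.0711] res px [[-0.0, -0.2], [0.2, -0.3], [0.1, -0.3], [-0.1, -0.1], [0.3, -0.6], [-0.3, 0.4], [0.7, 0.2], [-0.7, 0.8], [0.0, -0.2], [-0.3, 0.2]]
```

step_arm --increments '[{"dr": [0,0,0.5],"travel": [-0.015,0,0.005],"grip": 0.34},{"dr": [0,0,1],"travel": [-0.03,0,0.01],"grip": 0.34},{"dr": [0,0,1.8],"travel": [-0.045,-0.001,0.02],"grip": 0.34},{"dr": [0,0,1.8],"travel": [-0.056,-0.001,0.03],"grip": 0.34},{"dr": [0,0,1.8],"travel": [-0.0565,-0.001,0.035],"grip": 0.34},{"dr": [0,0,1.8],"travel": [-0.0565,-0.001,0.0355],"grip": 0.34},{"dr": [0,0,1.8],"travel": [-0.0565,-0.001,0.0355],"grip": 0.34},{"dr": [0,0,1.8],"travel": [-0.0565,-0.001,0.0355],"grip": 0.34},{"dr": [0,0,1.8],"travel": [-0.0565,-0.001,0.0355],"grip": 0.34},{"dr": [0,0,1.8],"travel": [-0.0565,-0.001,0.0355],"grip": 0.34}]'

```text
t: 21.1
tcp_pos: [0.4607, -0.3905, 0.0897]
eef_rot: [-3.14, 0.002, 1.326]
wrist_force: [-0.1, 0.2, -0.1]
gripper_width: 0.0574
```

```bash
python3 - <<'E'
from plan import *
s=robot.sense();w=robot.capture("wrist");cv2.imwrite("pics/w12.png",w["pixels"][:,:,::-1])
a=-.2405
for x,y,z in [(86.5,12,18),(86.5,-12,18),(-60,12,18),(-60,-12,18),(-86.5,12,7),(-86.5,-12,7)]:
    print(x,y,np.round(wproj(s,w,[.4622+np.cos(a)*x*1e-3-np.sin(a)*y*1e-3,-.3874+np.sin(a)*x*1e-3+np.cos(a)*y*1e-3,z*1e-3]),1))
plan([(.4622,-.3874,.003,1.33)])
E
```

```text
86.5 12 [[345.3 377.9]]
86.5 -12 [[311.2 378.1]]
-60 12 [[349.7 162.9]]
-60 -12 [[307.8 162.9]]
-86.5 12 [[348.4 118.2]]
-86.5 -12 [[308.2 118.2]]
t 21.15 tcp [ 0.4607 -0.3905  0.0896] rpy [-3.1398e+00  2.4000e-03  1.3265e+00] w 0.0572 F [-0.3  0.2  0.2]
[-0.1, 0.1, -0.2] [0.0036, 0.0009, 0.0866]
```

View pics/w12.png

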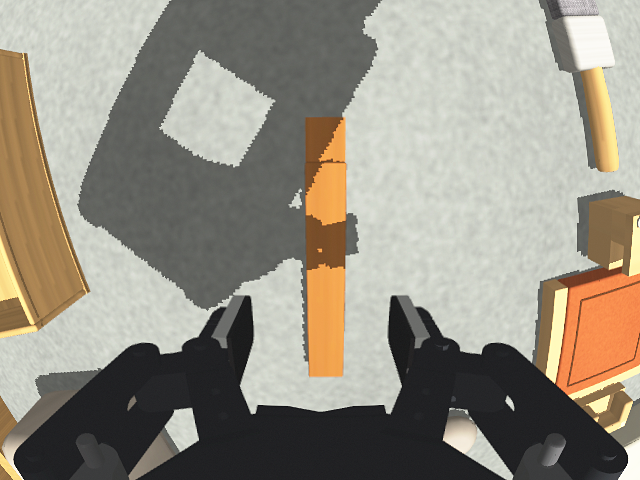

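step_arm --increments '[{"dr": [0,0,0],"travel": [0.001,0,0.03],"grip": 0.34},{"dr": [0,0,0],"travel": [0.002,0,0.06],"grip": 0.34},{"dr": [0,0,0],"travel": [0.002,0,0.08],"grip": 0.34},{"dr": [0,0,0],"travel": [0.002,0,0.0875],"grip": 0.34},{"dr": [0,0,0],"travel": [0.002,0,0.0875],"grip": 0.0},{"dr": [0,0,0],"travel": [0.002,0,0.0875],"grip": -0.3},{"dr": [0,0,0],"travel": [0.002,0,0.0875],"grip": -0.6},{"dr": [0,0,0],"travel": [0.002,0,0.0875],"grip": -0.7},{"dr": [0,0,0],"travel": [0.002,0,0.0875],"grip": -0.7},{"dr": [0,0,0],"travel": [0.002,0,0.0875],"grip": -0.7}]' --grip_force 60

```text
t: 22.4
tcp_pos: [0.4617, -0.3897, 0.0035]
eef_rot: [3.141, 0.004, 1.326]
wrist_force: [-1.2, 0.0, 6.5]
gripper_width: 0.0223
```

```bash
python3 - <<'E'
from plan import *
plan([(.4622,-.3874,.13,1.33)])
s=robot.sense();w=robot.capture("wrist");cv2.imwrite("pics/w13.png",w["pixels"][:,:,::-1])
E
```

```text
t 22.4 tcp [ 0.4617 -0.3897  0.0035] rpy [3.1413 0.004  1.3265] w 0.0223 F [-1.2  0.   6.5]
[0.0, 0.2, -0.2] [0.0018, -0.0, -0.1265]
```

View pics/w13.png

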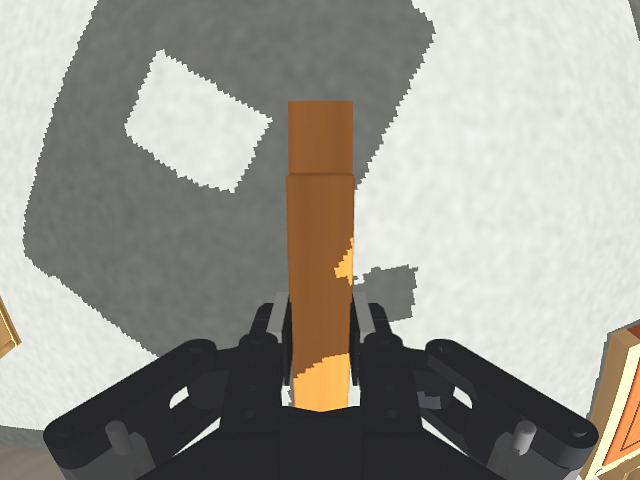

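```bash
python3 - <<'E'
from plan import *
s=robot.sense();w=robot.capture("wrist")
R0=Ro.from_euler("xyz",s["eef_rot"])
for uv,z in [((288.5,101),.007),((352.5,101),.007),((287,175),.018),((354.5,175),.018)]:
    X=wback(s,w,uv,z)[0];print(np.round(X,4),"tool",np.round(R0.inv().apply(X-s["tcp_pos"])*1e3,1))
E
```

```text
[ 0.3739 -0.3814  0.007 ] tool [-13.2 -87.2  -3.4]
[ 0.3797 -0.3585  0.007 ] tool [ 10.4 -87.2  -3.5]
[ 0.4    -0.3876  0.018 ] tool [-13.  -60.4 -14.4]
[ 0.4056 -0.365   0.018 ] tool [ 10.3 -60.4 -14.5]
```

```bash
cat >> plan.py <<'E'
J=np.array([.5849,-.1674,-.071])
def tip(x,y,z,th,tip_tool=(0,-.087,.0035),yaw=None,J=J):
    yaw=J[2]+np.pi/2 if yaw is None else yaw
    R=Ro.from_euler("xyz",[np.pi,0,yaw])*Ro.from_rotvec([-th,0,0])
    P=np.array([*jw(x,y,J),z])-R.apply(np.array(tip_tool))
    return (*P,yaw,-th)
E
python3 - <<'E'
from plan import *
plan([(.4617,-.3897,.12,1.3265),tip(-.045,0,.085,.16)])
c=robot.capture("top");print(back(c,[(553,188)],.135),back(c,[(525,212)],0.0))
E
```

```text
t 22.5 tcp [ 0.4617 -0.3897  0.0035] rpy [3.1413 0.004  1.3265] w 0.0224 F [-0.5  0.6  6.7]
[0.0, 0.2, 0.0] [-0.0005, 0.0, -0.1165]
[-9.1, 1.0, -9.9] [0.2521, 0.1055, -0.0997]
[[ 0.63026695 -0.43058797  0.135     ]] [[ 0.61588241 -0.43655886  0.        ]]
```

step_arm --increments '[{"dr": [0,0,0],"travel": [0,0,-0.02],"grip": -0.7},{"dr": [0,0,0],"travel": [0,0,-0.055],"grip": -0.7},{"dr": [0,0,0],"travel": [0,0,-0.095],"grip": -0.7},{"dr": [-1,0,-1],"travel": [0.02,0.005,-0.115],"grip": -0.7},{"dr": [-2,0,-2],"travel": [0.06,0.015,-0.115],"grip": -0.7},{"dr": [-4,0,-4],"travel": [0.105,0.035,-0.115],"grip": -0.7},{"dr": [-6,0,-6],"travel": [0.15,0.06,-0.11],"grip": -0.7},{"dr": [-8,0,-8],"travel": [0.195,0.08,-0.105],"grip": -0.7},{"dr": [-9.1,1,-9.9],"travel": [0.235,0.098,-0.1],"grip": -0.7},{"dr": [-9.1,1,-9.9],"travel": [0.252,0.1055,-0.0997],"grip": -0.7}]'

```text
t: 23.8
tcp_pos: [0.6257, -0.1684, 0.1029]
eef_rot: [2.983, 0.0, 1.502]
wrist_force: [-0.8, -0.6, -0.5]
gripper_width: 0.0227
```

```bash
python3 - <<'E'
from plan import *
plan([tip(-.045,0,.085,.16)])
s=robot.sense();w=robot.capture("wrist");cv2.imwrite("pics/w14.png",w["pixels"][:,:,::-1])
plan([tip(-.045,0,.085,.16)])
for p in [(-112,22,51),(-112,-22,51),(-69,22,51),(-69,-22,51)]: print(p,np.round(wproj(s,w,[*jw(p[0]/1e3,p[1]/1e3,J),p[2]/1e3]),1))
R0=Ro.from_euler("xyz",s["eef_rot"])
for q in [(-.012,-.087,-.0035),(.012,-.087,-.0035),(-.012,-.0605,-.0145),(.012,-.0605,-.0145)]: print("bar",np.round(wproj(s,w,R0.apply(q)+s["tcp_pos"]),1))
c=robot.capture("side");crop(c["pixels"],270,220,430,340,5,"s14.png")
E
```

```text
t 23.8 tcp [ 0.6257 -0.1684  0.1029] rpy [2.9825e+00 2.0000e-04 1.5018e+00] w 0.0227 F [-0.8 -0.6 -0.5]
[-0.1, -0.0, 0.1] [-0.0019, -0.0005, 0.0005]
t 23.85 tcp [ 0.6266 -0.1676  0.1032] rpy [2.9817 0.     1.5017] w 0.0224 F [-0.4  1.9 -0.1]
[-0.0, -0.0, 0.1] [-0.0027, -0.0014, 0.0006]
(-112, 22, 51) [[366.3 -33.7]]
(-112, -22, 51) [[272.3 -33.6]]
(-69, 22, 51) [[366.   50.3]]
(-69, -22, 51) [[272.4  50.3]]
bar [[290.9 102.1]]
bar [[356.1 102.1]]
bar [[289.1 175.2]]
bar [[358.5 175.2]]
```

View pics/w14.png

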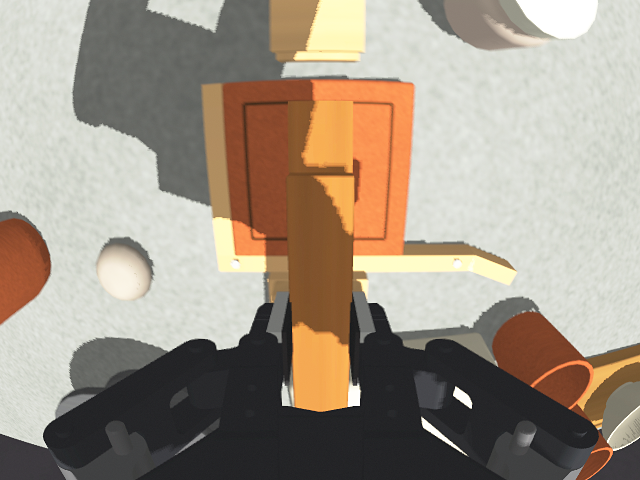

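View pics/s14.png

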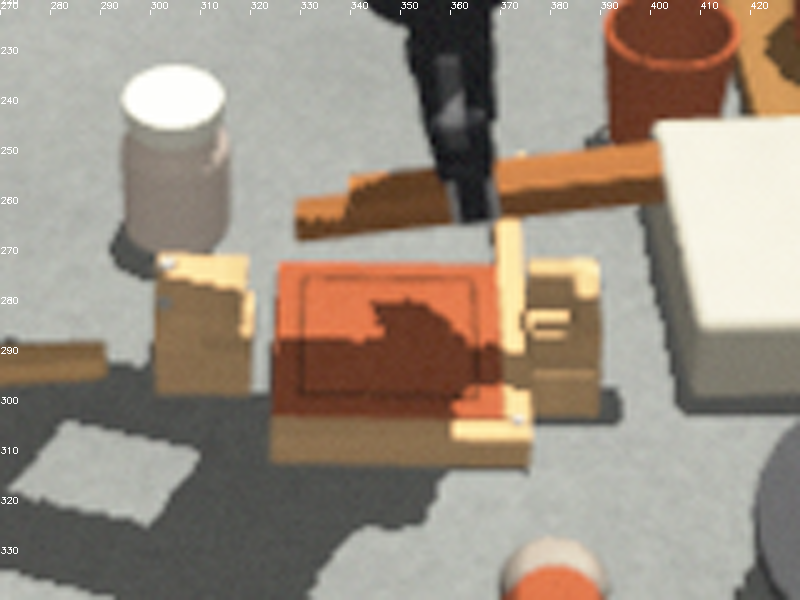

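```bash
sed -i 's/J=np.array(\[.5849/J=np.array([.5855/' plan.py; python3 - <<'E'
from plan import *
plan([tip(-.05,0,.06,.16),tip(-.052,0,.031,.16),tip(-.07,0,.031,.16),tip(-.086,0,.031,.16)])
E
```

```text
t 23.9 tcp [ 0.6259 -0.1692  0.1032] rpy [2.9819e+00 9.0000e-04 1.5017e+00] w 0.0226 F [-1.5 -0.2 -1.3]
[-0.0, 0.0, 0.1] [-0.001, -0.0092, 0.0247]
[-0.0, 0.0, 0.1] [-0.001, -0.0157, 0.053]
[-0.0, 0.0, 0.1] [-0.001, -0.0335, 0.0501]
[-0.0, 0.0, 0.1] [-0.001, -0.0493, 0.0476]
```

step_arm --increments '[{"dr": [0,0,0.1],"travel": [-0.001,-0.004,0.008],"grip": -0.7},{"dr": [0,0,0.1],"travel": [-0.001,-0.009,0.022],"grip": -0.7},{"dr": [0,0,0.1],"travel": [-0.001,-0.013,0.038],"grip": -0.7},{"dr": [0,0,0.1],"travel": [-0.001,-0.015,0.049],"grip": -0.7},{"dr": [0,0,0.1],"travel": [-0.001,-0.0157,0.053],"grip": -0.7},{"dr": [0,0,0.1],"travel": [-0.001,-0.0157,0.053],"grip": -0.7},{"dr": [0,0,0.1],"travel": [-0.001,-0.0157,0.053],"grip": -0.7},{"dr": [0,0,0.1],"travel": [-0.001,-0.0157,0.053],"grip": -0.7},{"dr": [0,0,0.1],"travel": [-0.001,-0.0157,0.053],"grip": -0.7},{"dr": [0,0,0.1],"travel": [-0.001,-0.0157,0.053],"grip": -0.7}]'

```text
t: 25.15
tcp_pos: [0.6189, -0.1697, 0.0485]
eef_rot: [2.982, 0.001, 1.5]
wrist_force: [-0.1, -0.5, -0.1]
gripper_width: 0.0224
```

```bash
python3 - <<'E'
from plan import *
s=robot.sense();w=robot.capture("wrist");crop(w["pixels"],210,0,450,240,3,"w15.png")
plan([tip(-.052,0,.031,.16),tip(-.07,0,.031,.16),tip(-.086,0,.031,.16)])
c=robot.capture("side");crop(c["pixels"],270,220,430,340,5,"s15.png")
for X in [tuple(jw(-.069,0,J))+(.028,),tuple(jw(-.069,-.022,J))+(.051,)]: print(proj(c,np.array(X)))
E
```

```text
t 25.2 tcp [ 0.6188 -0.1697  0.0484] rpy [2.9817e+00 7.0000e-04 1.5000e+00] w 0.0221 F [-0.4 -0.2 -0.1]
[-0.0, 0.0, 0.0] [-0.0001, -0.0001, 0.0001]
[-0.0, 0.0, 0.0] [-0.0001, -0.0179, -0.0027]
[-0.0, 0.0, 0.0] [-0.0001, -0.0337, -0.0053]
[[317.67390906 283.83458399]]
[[317.14575308 282.90448423]]
```

View pics/w15.png

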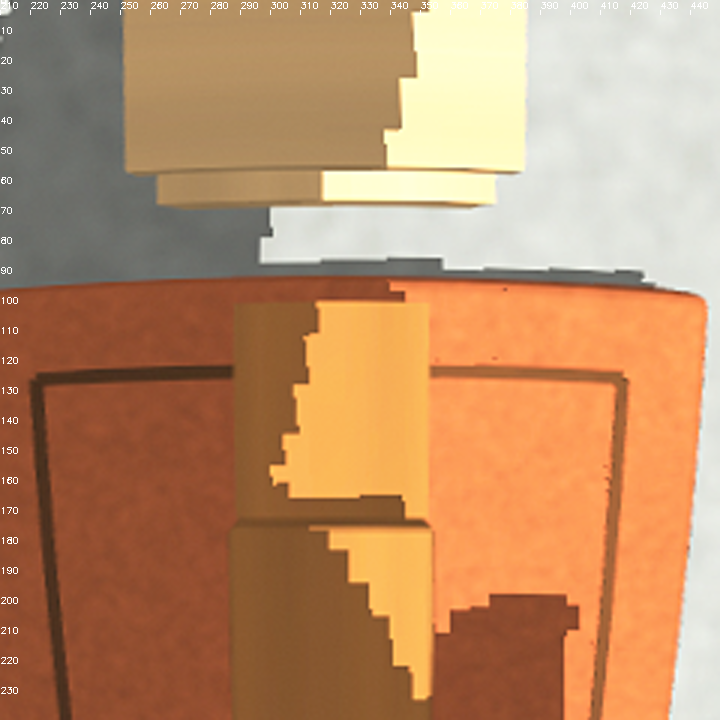

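View pics/s15.png

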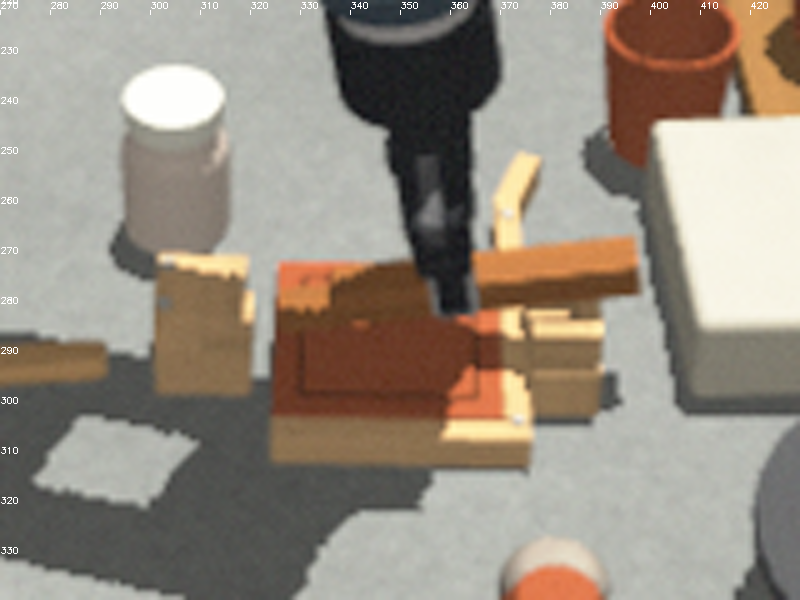

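step_arm --increments '[{"dr": [0,0,0],"travel": [-0.0005,-0.004,-0.0006],"grip": -0.7},{"dr": [0,0,0],"travel": [-0.001,-0.008,-0.0012],"grip": -0.7},{"dr": [0,0,0],"travel": [-0.001,-0.012,-0.0019],"grip": -0.7},{"dr": [0,0,0],"travel": [-0.001,-0.016,-0.0025],"grip": -0.7},{"dr": [0,0,0],"travel": [-0.001,-0.02,-0.0031],"grip": -0.7},{"dr": [0,0,0],"travel": [-0.001,-0.024,-0.0038],"grip": -0.7},{"dr": [0,0,0],"travel": [-0.001,-0.028,-0.0044],"grip": -0.7},{"dr": [0,0,0],"travel": [-0.001,-0.031,-0.0049],"grip": -0.7},{"dr": [0,0,0],"travel": [-0.001,-0.033,-0.0052],"grip": -0.7},{"dr": [0,0,0],"travel": [-0.001,-0.033,-0.0052],"grip": -0.7}]'

```text
t: 26.5
tcp_pos: [0.5853, -0.1684, 0.0483]
eef_rot: [2.982, 0.001, 1.5]
wrist_force: [0.3, 0.1, 0.2]
gripper_width: 0.0226
```

```bash
python3 - <<'E'
from plan import *
s=robot.sense();w=robot.capture("wrist");crop(w["pixels"],210,0,450,240,3,"w16.png")
plan([tip(-.086,-.001,.031,.16),tip(-.0865,-.001,.030,.107),tip(-.0865,-.001,.0295,.053),tip(-.0865,-.001,.029,0)])
c=robot.capture("side");crop(c["pixels"],270,220,430,340,5,"s16.png")
E
```

```text
t 26.55 tcp [ 0.5855 -0.1684  0.0483] rpy [2.9817e+00 7.0000e-04 1.4999e+00] w 0.0221 F [ 0.2 -0.1 -1.1]
[-0.0, 0.0, 0.0] [-0.0, -0.0007, -0.0001]
[3.0, 0.0, 0.0] [-0.0, -0.0013, 0.0054]
[6.1, 0.0, 0.0] [-0.0, -0.0016, 0.0106]
[9.2, 0.0, 0.0] [-0.0, -0.0021, 0.0157]
```

View pics/w16.png

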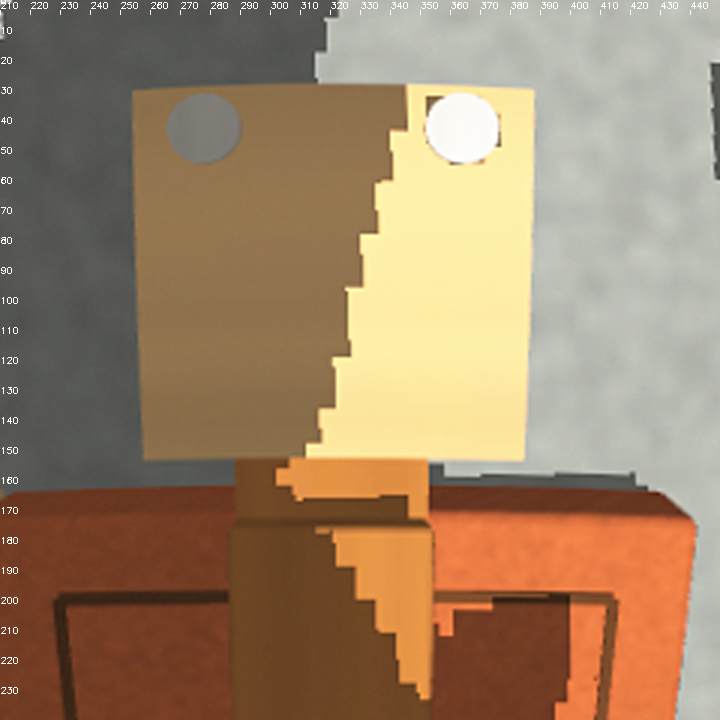

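View pics/s16.png

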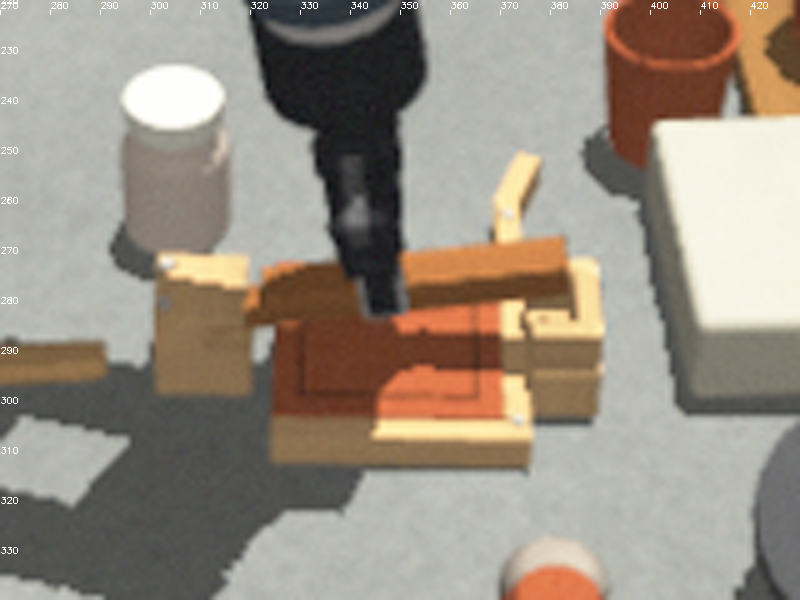

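```bash
python3 - <<'E'
from plan import *
s=robot.sense();w=robot.capture("wrist")
A=wback(s,w,(321,153),.051)[0];B=wback(s,w,(321,175),.0475)[0];print(A,B,B-A)
R0=Ro.from_euler("xyz",s["eef_rot"]);
for q in [(0,-.0605,-.0145),(0,-.0605,-.0035)]:
  X=R0.apply(q)+s["tcp_pos"];print(X,wproj(s,w,X))
E
```

```text
[ 0.51626197 -0.16445005  0.051     ] [ 0.52505152 -0.16507609  0.0475    ] [ 0.00878955 -0.00062604 -0.0035    ]
[ 0.52367982 -0.16401286  0.05305711] [[323.8036905  175.01039073]]
[ 0.52542765 -0.16414467  0.04219766] [[323.54743369 172.2430504 ]]
```

step_arm --increments '[{"dr": [1,0,0],"travel": [0,-0.0012,0.0018],"grip": -0.7},{"dr": [2,0,0],"travel": [0,-0.0015,0.0036],"grip": -0.7},{"dr": [3,0,0],"travel": [0,-0.0018,0.0054],"grip": -0.7},{"dr": [4,0,0],"travel": [0,-0.0019,0.0071],"grip": -0.7},{"dr": [5,0,0],"travel": [0,-0.002,0.0088],"grip": -0.7},{"dr": [6.1,0,0],"travel": [0,-0.0021,0.0106],"grip": -0.7},{"dr": [7.1,0,0],"travel": [0,-0.0023,0.0123],"grip": -0.7},{"dr": [8.1,0,0],"travel": [0,-0.0025,0.014],"grip": -0.7},{"dr": [9.2,0,0],"travel": [0,-0.0026,0.0157],"grip": -0.7},{"dr": [9.2,0,0],"travel": [0,-0.0026,0.0158],"grip": -0.7}]'

```text
t: 27.9
tcp_pos: [0.5857, -0.1684, 0.0321]
eef_rot: [-3.141, 0.001, 1.5]
wrist_force: [1.0, 0.1, -0.8]
gripper_width: 0.0222
```

```bash
python3 - <<'E'
from plan import *
s=robot.sense();w=robot.capture("wrist");crop(w["pixels"],210,0,450,240,3,"w17.png")
plan([tip(-.087,-.001,.0285,0)])
c=robot.capture("side");crop(c["pixels"],270,220,430,340,5,"s17.png")
E
```

```text
t 27.95 tcp [ 0.5856 -0.1683  0.0322] rpy [-3.1408e+00  6.0000e-04  1.5002e+00] w 0.0228 F [-0.5 -0.8 -1.1]
[-0.0, 0.0, 0.0] [-0.0001, -0.0001, 0.0002]
```

View pics/w17.png

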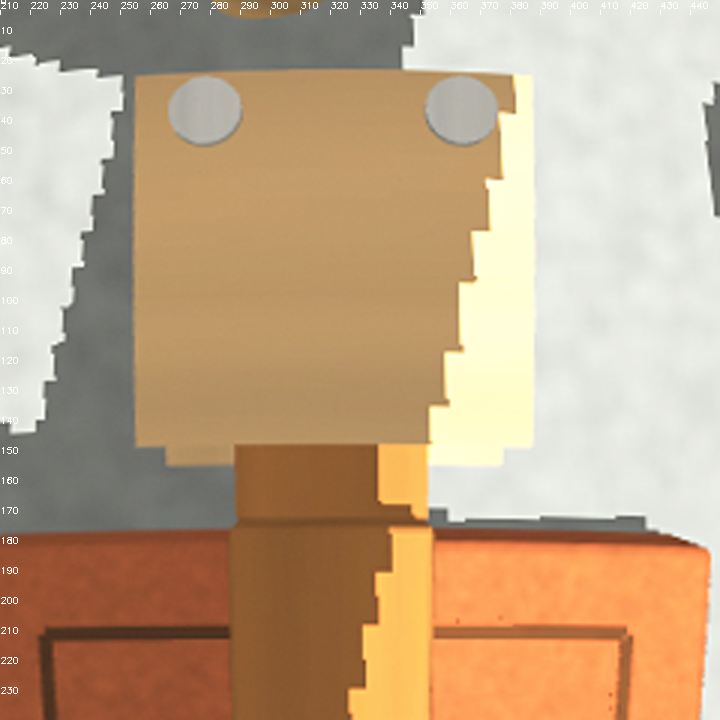

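View pics/s17.png

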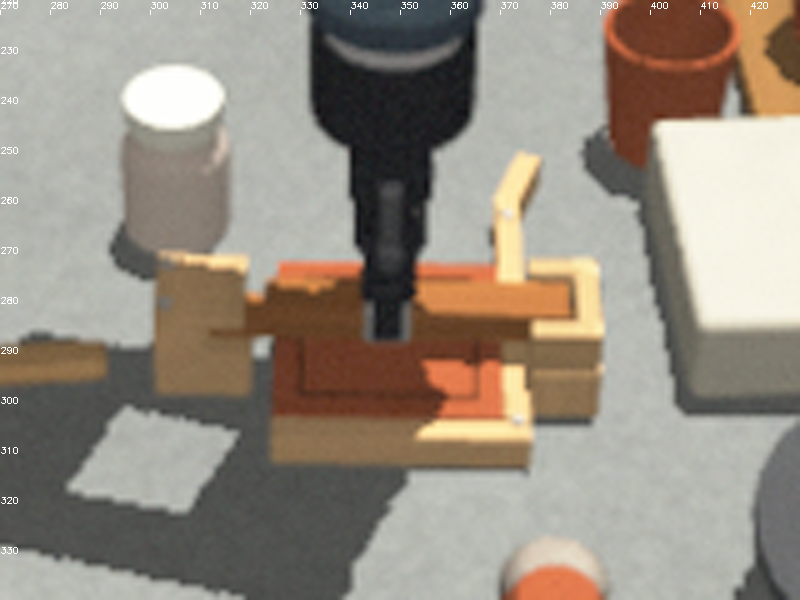

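step_arm --increments '[{"dr": [0,0,0],"travel": [0,0,0.0004],"grip": -0.7},{"dr": [0,0,0],"travel": [0,0,0.0008],"grip": -0.7},{"dr": [0,0,0],"travel": [0,0,0.0008],"grip": -0.42},{"dr": [0,0,0],"travel": [0,0,0.0008],"grip": -0.3},{"dr": [0,0,0],"travel": [0,0,0.0008],"grip": -0.1},{"dr": [0,0,0],"travel": [0,0,0.0008],"grip": 0.0},{"dr": [0,0,0],"travel": [0,0,-0.005],"grip": 0.0},{"dr": [0,0,0],"travel": [0,0,-0.02],"grip": 0.0},{"dr": [0,0,0],"travel": [0,0,-0.05],"grip": 0.0},{"dr": [0,0,0],"travel": [0,0,-0.09],"grip": 0.0}]'

```text
t: 29.25
tcp_pos: [0.5851, -0.1681, 0.1234]
eef_rot: [-3.14, 0.0, 1.5]
wrist_force: [1.3, 0.4, -0.1]
gripper_width: 0.0425
```

```bash
python3 - <<'E'
from plan import *
plan([(.5,-.3,.2,1.5)])
s=robot.sense();w=robot.capture("wrist");cv2.imwrite("pics/w18.png",w["pixels"][:,:,::-1])
c=robot.capture("side");crop(c["pixels"],270,220,430,340,5,"s18.png")
E
```

```text
t 29.25 tcp [ 0.5851 -0.1681  0.1234] rpy [-3.1400e+00  2.0000e-04  1.5001e+00] w 0.0425 F [ 1.3  0.4 -0.1]
[-0.1, 0.0, 0.0] [-0.1376, -0.0757, -0.0764]
```

View pics/w18.png

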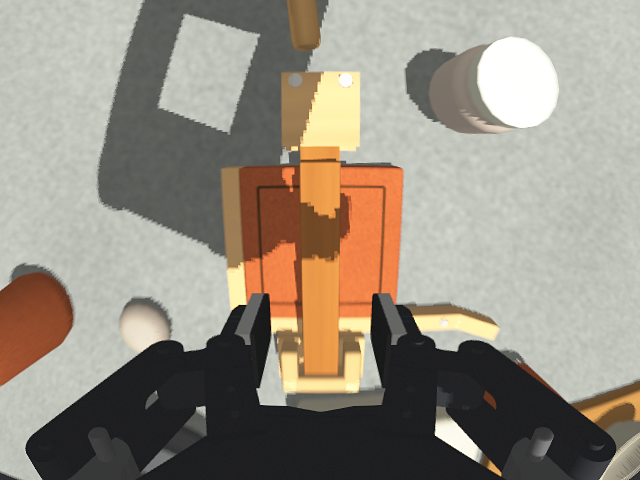

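View pics/s18.png

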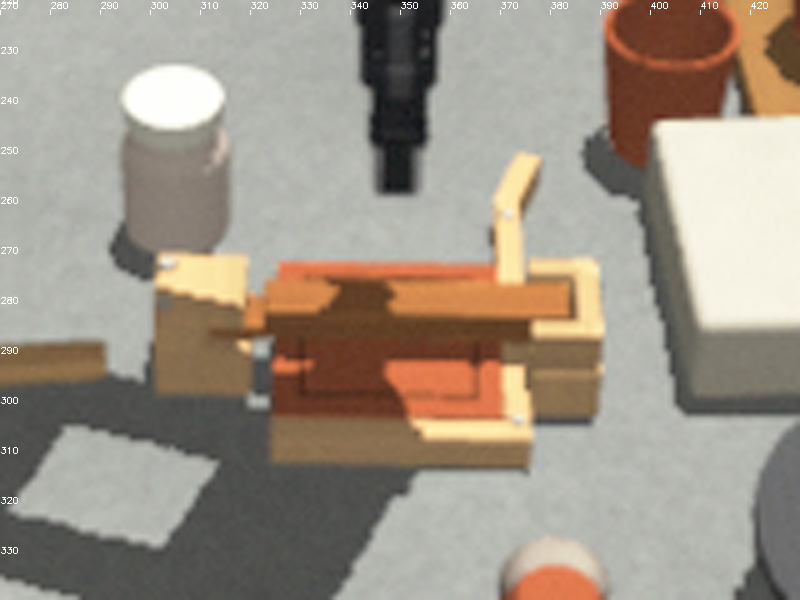

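The bar lies in the fork and the gripper has released it. I'll move the arm aside to check from above.

step_arm --increments '[{"dr": [0,0,0],"travel": [0,0,-0.03],"grip": 0.0},{"dr": [0,0,0],"travel": [0,0,-0.06],"grip": 0.0},{"dr": [0,0,0],"travel": [-0.03,-0.02,-0.08],"grip": 0.0},{"dr": [0,0,0],"travel": [-0.07,-0.05,-0.08],"grip": 0.0},{"dr": [0,0,0],"travel": [-0.11,-0.08,-0.08],"grip": 0.0},{"dr": [0,0,0],"travel": [-0.15,-0.11,-0.08],"grip": 0.0},{"dr": [0,0,0],"travel": [-0.18,-0.13,-0.08],"grip": 0.0},{"dr": [0,0,0],"travel": [-0.2,-0.15,-0.08],"grip": 0.0},{"dr": [0,0,0],"travel": [-0.2,-0.15,-0.08],"grip": 0.0},{"dr": [0,0,0],"travel": [-0.2,-0.15,-0.08],"grip": 0.0}]'

```text
t: 30.6
tcp_pos: [0.4251, -0.3581, 0.2088]
eef_rot: [3.132, 0.005, 1.5]
wrist_force: [0.4, -0.1, 0.3]
gripper_width: 0.0427
```

```bash
python3 - <<'E'
from plan import *
c=robot.capture("top");crop(c["pixels"],340,165,450,285,6,"c19.png");cv2.imwrite("pics/t19.png",c["pixels"][:,:,::-1])
plan([])
E
```

```text
t 30.65 tcp [ 0.4253 -0.3579  0.2087] rpy [3.1322 0.0046 1.5009] w 0.0429 F [0.5 0.  0.5]
```

View pics/c19.png

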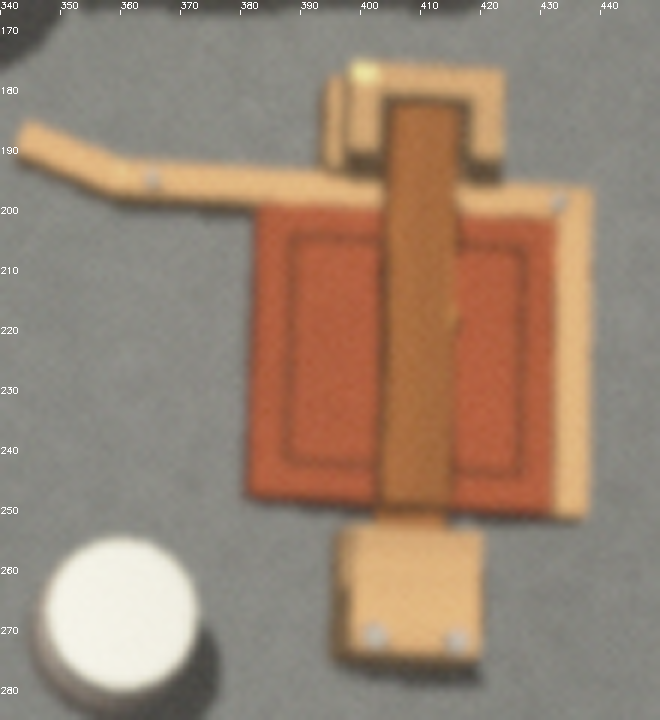

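View pics/t19.png

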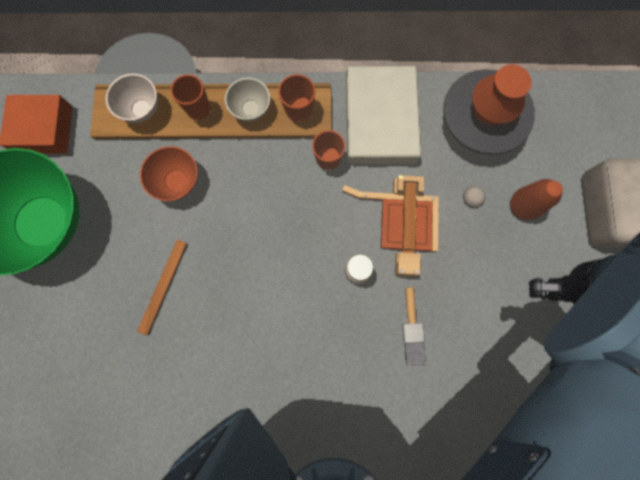

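```bash
python3 - <<'E'
from fit import *
o=np.array([[86.5,12,46],[86.5,-12,46],[-60,12,46],[-60,-12,46]])*.001
B=fit(o,[(404.6,182),(417.8,182.3),(403.3,249),(415.4,249.5)],[.58,-.16,0])
o=np.array([[55,55,20],[55,-55,20],[-55,-55,20],[-55,55,20]])*.001
fit(o,[(383,198.8),(432.7,202),(432,251.2),(381.2,247.8)],[.58,-.16,0])
robot.job_done()
E
```

```text
[ 0.5862 -0.1686 -0.0723] res px [[1.0, -0.1], [-1.1, 0.3], [0.4, -0.2], [-0.3, 0.0]]
[ 0.5844 -0.1673 -0.0721] res px [[-0.1, -0.0], [0.2, -0.1], [0.1, -0.0], [-0.2, 0.1]]
the job is handed in; nothing more can be done
```

The tile is in the corner of the jig, the bar is seated in the fork, and I handed the job in at about 31 s of the 67 s allowed. The hand-in reports no verdict, so the checks below are my own.

- **Tile:** I slid it along the table with two fingertips, first turning it square and then pushing it against the side fence and the far fence. Contact force rose to about 7 N and 10 N as it met them. The last top view shows it flush with both fences.
- **Bar:** I gripped it at mid-length and put the tongue under the lip with the other end about 9° up. I then swung it down into the fork, released it and moved the arm clear. In the last side view it lies level with its end between the fork's cheeks.
- **Last pose check (top camera):** The bar's centre comes out about 1.8 mm in x and 1.3 mm in y from the tile's centre, with almost the same yaw. That is within the 6 mm tolerance.
- **Bystanders:** None has visibly moved in the last top view.
- **Small disagreement:** The camera fits and the fingertip contacts placed the jig 1 to 1.5 mm apart in x. That is inside the stated calibration error.

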